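# Load the griddle with frozen rosti

## Robot

A 6-joint arm with a two-finger parallel gripper is mounted at the origin on the work surface. World frame = base frame: x ahead of the robot, y to its left, z up, the work surface at z = 0. Lengths are in mm, angles in rad, forces in N, time in s.
With the tool pointing down it reaches from about 375 to 975 mm from the base axis. Payload 3.8 kg.
Tool frame: the origin (TCP) lies midway between the tips of the shut fingers; the grasp point (between the pads) lies grip_depth behind it (grip_depth is the distance from the TCP to the grasp point, in mm); z points along the fingers, y is the line along which they close (so a half turn about z gives the same grasp; the last joint's range is limited). The gripper opens to 85 mm and grips with 20 to 120 N. Pads are 22 mm wide; open, the fingers measure 114 mm over their backs; the gripper's body (76 mm by 85 mm) begins 54 mm behind the grasp point. The pads swing forward as they close: fully open they stand 13 mm farther back than shut.
Start: joints at [1.089, 0.264, 1.604, -0, 1.274, -0.037], TCP at [290.434, 609.316, 231.28] pointing down, gripper open.
Joint ranges: [-2.63, 2.63], [-0.94, 2.18], [0.31, 2.57], [-1.31, 4.45], [0, 2.66], [-2.55, 2.55]. Speed limits (rad/s): [2.57, 2.57, 3.14, 3.14, 3.14, 3.14].

## Interface

Orientations are given as a rotation vector (axis times angle).
In Python, from bench import * gives the robot as it stands. The module is installed in compiled form; this text tells all that it offers.
- The arm moves only by the tool arm_command, never from a script. Its argument "rows" is a list of rows, each a list of 5 numbers: the opening, from 0 (shut) to 1 (fully open), then the shift along the tool's x, y, z in mm, then the turn about the tool's z in degrees. In form: [[gripper, dx, dy, dz, roll], ...]. A call has 1 to 5 rows; each row is the pose to reach, as a shift and turn from the pose commanded when the call began, along the tool's axes at that moment; what a row does not reach only later rows make up. A row lasts 1/8 s, in which the tool goes at most 62.5 mm and 10.7 degrees, less where a joint would pass 70% of its speed; a pose out of reach is approached as far as the arm can. A call with a gripper value outside its range is refused whole. The fingers move at their own pace and stop on an object; "force" is the grip in N (left out, the last holds). Time passes only in rows, so rows that repeat a pose let the fingers close. It gives the time, the measured TCP pose, the force, the opening and the grip force at its end, in the units of the state.
- get_state(): the state, without advancing time (a new reading comes with each control period).
- get_image(name): name is "scene" or "top" or "wrist"; returns a dict with "frame" (400x640x3 uint8, red, green, blue), "fx", "fy", "cx", "cy" (pixels), "T" (4x4, takes a point from camera to world coordinates); the wrist camera has in their place "mount" (4x4, takes a point from camera to tool coordinates, whose origin is the TCP and whose axes are the flange's). Camera axes: x right, y down, z forward; pixel columns grow to the right and rows downward; lengths in mm; the calibration is good to about 2 mm. The wrist camera is an equidistant fisheye: a pixel r from the principal point sees the ray r / f radians off the axis. A picture is of the moment at which its call begins: read the wrist's pose just before it. There is no depth.
- close_job(): hands the job in; it is judged then, once.
The state is a dict: "time": time; "joints": joint angles; "joint_vel": joint speeds; "joint_torque": joint torques, N m; "position": TCP position; "ee_rot": TCP orientation; "force": force on the tool from outside, world axes, zero at the start; "torque": the same for the moment, N m; "finger_gap": opening from 0.0 (shut) to 1.0 (fully open); "grasp_force": force on a finger pad.
Only numpy, scipy, OpenCV 4.12 (cv2) and the standard library are available. Lean on these libraries where they do the work, as an engineer would, in place of code of your own. Each camera call takes 0.05 s, during which the arm holds its last target. There are 200 camera calls.

## Task

Get the rosti frying: first turn the heat knob on the griddle until its sliding pointer stands on the mark, then carry every frozen rosti from the baking sheet to the griddle's cooking plate with the spatula, never with the fingers, so that they lie flat and side by side inside its rim. Lay the spatula back with its blade flat on the wooden board, and last twist the sprung start key clockwise to its stop and let it spring back; leave the jars and the salt pot alone.

Things in the scene. Friction and masses are not known exactly. Their poses are not given: they have to be found in the camera images.
- griddle: table-top griddle, fixed, top 35 mm above the counter. Origin at counter level under the centre of the dark cooking plate (210 by 210 mm); +x away from the robot. A rim 11 mm high stands on the plate's far side and both sides (inner faces 105 mm from the centre); the near side has none and the top ends at x = -120 mm. The black control deck is on the -y side, y -117 to -237 mm.
- heat (a joint): turn of the heat knob, 0 to 4.4 rad, growing clockwise seen from above; it stays where it is left. Every radian moves the pointer 14 mm along the griddle's +x; turning back moves it back.
- heat_grip (a point): point on the upright axis of the heat knob where to grip it: near the top of a plain black bar 42 mm long, 14 mm wide, whose top is 7 mm above this point and whose round skirt (44 mm across) ends 23 mm below it. The point's x axis runs along the bar and turns with it.
- pointer_tip (a point): outer (-y) end of the white pointer, a strip 3 mm wide (x) and 18 mm long on the control deck, in the slot beside the heat knob; it slides along the griddle's x. Axes parallel to the griddle's.
- mark_tip (a point): inner end of the mark, a fixed 3 mm wide bare metal strip at the outer edge of the deck, just outside the pointer's slot; the pointer is on the mark when both have the same x in the griddle's frame. Axes parallel to the griddle's.
- key (a joint): turn of the start key, 0 at rest to 1.2 rad at its stop, clockwise seen from above; a spring turns it back when let go.
- key_grip (a point): point on the upright axis of the start key where to grip it: a thin steel wing 40 mm long and 8 mm wide, its top 10 mm above this point and its lower edge 16 mm below, on the control deck farther from the robot than the heat knob. The point's x axis runs along the wing and turns with it.
- sheet: aluminium baking sheet, fixed, 160 (x) by 330 (y) mm, floor 3 mm thick. Origin at counter level under its centre; +x away from the robot. The far edge has an upright lip, inner face at x = 77 mm, top 16 mm above the counter; the ends have 10 mm lips; the near edge is open. A rosti pushed against the far lip lets the blade slide under it.
- rosti1: frozen rosti, a stiff flat disc 70 mm across, 18 mm thick, 70 g. Faces are 52 mm across; 6 mm high bevels widen to the 70 mm rim, so a blade edge up to 4 mm above the surface it lies on gets under it. Origin at the disc's centre, 9 mm above that surface; z is the disc's axis (either face may be up). May be absent.
- rosti2: frozen rosti, a stiff flat disc 70 mm across, 18 mm thick, 70 g. Faces are 52 mm across; 6 mm high bevels widen to the 70 mm rim, so a blade edge up to 4 mm above the surface it lies on gets under it. Origin at the disc's centre, 9 mm above that surface; z is the disc's axis (either face may be up). May be absent.
- rosti3: frozen rosti, a stiff flat disc 70 mm across, 18 mm thick, 70 g. Faces are 52 mm across; 6 mm high bevels widen to the 70 mm rim, so a blade edge up to 4 mm above the surface it lies on gets under it. Origin at the disc's centre, 9 mm above that surface; z is the disc's axis (either face may be up). May be absent.
- rosti4: frozen rosti, a stiff flat disc 70 mm across, 18 mm thick, 70 g. Faces are 52 mm across; 6 mm high bevels widen to the 70 mm rim, so a blade edge up to 4 mm above the surface it lies on gets under it. Origin at the disc's centre, 9 mm above that surface; z is the disc's axis (either face may be up). May be absent.
- spatula: steel spatula, 160 g. Origin at the centre of the blade's underside, x forwards, z up. Blade flat and smooth, x -48 to 48, 56 mm wide, 2 mm thick; at its rear a 20 mm high web and a neck rise to a straight level black handle, 20 mm wide (y), 22 mm high, x -178 to -68 mm, centre line 50 mm above the underside. It lies steady on its blade.
- spatula_grip (a point): point on the handle's centre line 95 mm behind and 50 mm above the spatula's origin, where to grip it from above across its 20 mm width. Axes as the spatula's.
- spatula_nose (a point): middle of the blade's front edge, underside. Axes as the spatula's.
- board: small wooden board, fixed, 150 (x) by 84 (y) by 10 mm, on which the spatula's blade lies at the start. Origin at counter level under its centre.
- jar_a: small glass spice jar beyond the work, 44 mm across, 100 mm tall; leave alone. Origin under its centre.
- jar_b: second spice jar, 44 mm across, 100 mm tall; leave alone. Origin under its centre.
- pot: white salt pot, 48 mm across, 60 mm tall; leave alone. Origin under its centre.
Not all that is in view belongs to the job. Of the things like the spatula, leave any that is blue; of the rest the smaller one is meant.

How it is judged (in metres and radians):
On the way, in this order (a step that is already met when the one before it is completed fails the run):
1. the pointer is set on the mark (x of pointer_tip in the frame of mark_tip between -0.0025 and 0.0025 m), for 0.3 s.
2. every rosti lies flat on the cooking plate (x of rosti1 in the frame of griddle between -0.095 and 0.085 m and y of rosti1 in the frame of griddle between -0.085 and 0.085 m and z of rosti1 in the frame of griddle between 0.04 and 0.049 m and angle between the z axis of each of rosti1, rosti2, rosti3, rosti4 and the z axis of griddle, either way round below 0.1 rad and linear speed of each of rosti1, rosti2, rosti3, rosti4 below 0.02 m/s and x of rosti2 in the frame of griddle between -0.095 and 0.085 m and y of rosti2 in the frame of griddle between -0.085 and 0.085 m and z of rosti2 in the frame of griddle between 0.04 and 0.049 m and x of rosti3 in the frame of griddle between -0.095 and 0.085 m and y of rosti3 in the frame of griddle between -0.085 and 0.085 m and z of rosti3 in the frame of griddle between 0.04 and 0.049 m and x of rosti4 in the frame of griddle between -0.095 and 0.085 m and y of rosti4 in the frame of griddle between -0.085 and 0.085 m and z of rosti4 in the frame of griddle between 0.04 and 0.049 m), for 0.3 s.
3. the start key is turned to its stop (value of joint key above 1.1 rad), for 0.1 s.
At the end, for the whole second after the job is handed in: Every rosti flat (0.1 rad) and still on the cooking plate, centre within 85 mm of the plate's centre each way (95 near), none stacked; pointer within 2.5 mm of the mark; key sprung back (below 0.1 rad); spatula let go, blade flat on the board, its centre within 45 by 30 mm of the board's (all of step 1 and all of step 2 and x of spatula in the frame of board between -0.045 and 0.045 m and y of spatula in the frame of board between -0.03 and 0.03 m and z of spatula in the frame of board between 0.005 and 0.015 m and angle between spatula's own z axis and vertical below 0.12 rad and linear speed of spatula below 0.02 m/s and value of joint key below 0.1 rad); the robot touches nothing.
It fails at once if the fingers or arm touch a rosti (contact force between any of the fingers, the arm and rosti1 above 0.3 N or contact force between any of the fingers, the arm and rosti2 above 0.3 N or contact force between any of the fingers, the arm and rosti3 above 0.3 N or contact force between any of the fingers, the arm and rosti4 above 0.3 N).
It fails at once if a jar or the salt pot is disturbed (distance of any of jar_a, jar_b, pot from where it was at the start of the episode above 0.02 m).
It fails at once if the start key is turned to its stop before the rosti are loaded (value of joint key above 1.1 rad and (z of any of rosti1, rosti2, rosti3, rosti4 in the frame of griddle below 0.02 m or horizontal distance between any of rosti1, rosti2, rosti3, rosti4 and griddle above 0.16 m)).
Of rosti1, rosti2, rosti3, rosti4 only 3 to 4 are there at a start; the rules pass over those that are not, and their reading is None.
At some moment in a run one of rosti1, rosti2, rosti3, rosti4 may be knocked a few centimetres aside while the robot is not near it.
It also fails if it takes over 210 s, if anything falls off the work surface, if the arm or the gripper's body presses on something with over 40 N, if the wrist force passes 120 N, or if a joint passes its speed limit or range.

## Working session

There is one attempt and no reset: what is moved stays moved. The work goes in short steps, Python scripts to look and compute and a tool call to move; the robot and the scene stay as the last step left them, time stands still between calls to the robot, and variables do not carry over. Pictures are saved under pics/ and viewed, at most 14 in all, crops included, and the job is handed in when it is done.

Besides the shell and the picture viewer there is one more tool, called after "Emit:" as name([rows], argument=value, ...), one row to a line, values as JSON. arm_command: Moves the arm, as the interface text tells. Its arguments: {"type":"object","properties":{"rows":{"type":"array"},"force":{"type":"number"}},"required":["rows"]}

```bash
mkdir -p pics; cat > h.py <<'E'
from bench import *
import numpy as np, cv2
from scipy.spatial.transform import Rotation as R
def cast(im,u,v,z):
    T=np.array(im["T"]);d=T[:3,:3]@np.array([(u-im["cx"])/im["fx"],(v-im["cy"])/im["fy"],1.]);o=T[:3,3]
    return o+d*(z-o[2])/d[2]
def proj(im,p):
    T=np.array(im["T"]);q=T[:3,:3].T@(np.array(p)-T[:3,3]);return q[0]/q[2]*im["fx"]+im["cx"],q[1]/q[2]*im["fy"]+im["cy"]
def save(n,f,crop=None,s=1):
    if crop: f=f[crop[1]:crop[3],crop[0]:crop[2]]
    f=cv2.resize(f,None,fx=s,fy=s,interpolation=cv2.INTER_CUBIC);cv2.imwrite("pics/"+n+".png",f[:,:,::-1])
E
python3 - <<'E'
from h import *
s=get_state();print(s)
for n in("top","scene"):
    i=get_image(n);save(n+"0",i["frame"]);print(n,i["fx"],i["cx"],i["cy"],np.round(i["T"],3).tolist())
    np.save(n+"0.npy",i,allow_pickle=True)
E
```

```text
{'time': 0.0, 'joints': array([ 1.08912475e+00,  2.64755861e-01,  1.60537680e+00, -3.57298602e-06,
        1.27366074e+00, -3.69024975e-02]), 'joint_vel': array([-0.00077762, -0.00017175,  0.00139226,  0.0010358 ,  0.00088113,
        0.00171276]), 'joint_torque': array([-2.05198769e-03, -5.15106797e+01, -3.67314613e+01, -3.86487536e-04,
        1.28998450e-02, -1.81850532e-05]), 'position': array([290.08940532, 608.68978393, 229.95866265]), 'ee_rot': array([-0.69277159, -3.06368022,  0.00334214]), 'force': array([ 0.58625199,  0.41152078, -0.64657135]), 'torque': array([ 0.01808283,  0.02720333, -0.00484164]), 'grasp_force': 0.0, 'finger_gap': 0.9965945745544486}
top 384.50684746248186 320.3411916258046 202.03639609128558 [[0.02, -0.993, 0.119, 343.222], [-1.0, -0.02, -0.004, 65.675], [0.006, -0.119, -0.993, 1221.273], [0.0, 0.0, 0.0, 1.0]]
scene 379.2884468342404 321.2249632667644 197.60068820371424 [[0.882, 0.297, -0.366, 935.862], [0.471, -0.563, 0.679, -747.018], [-0.004, -0.771, -0.637, 822.168], [0.0, 0.0, 0.0, 1.0]]
```

View pics/top0.png

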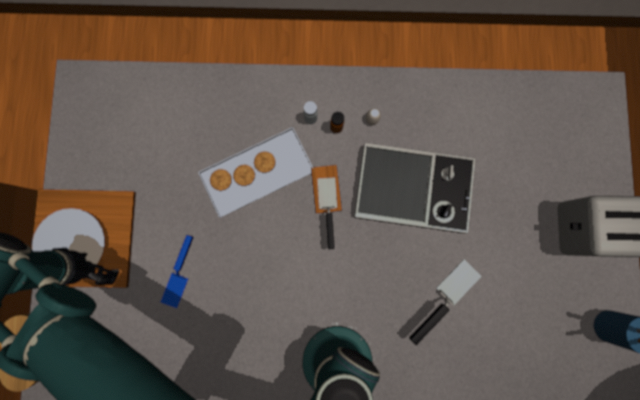

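View pics/scene0.png

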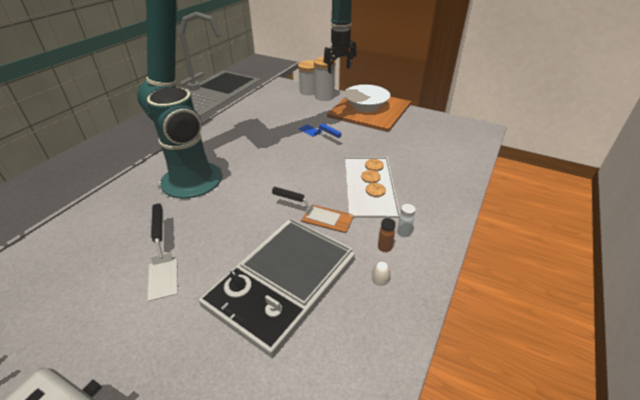

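The top view shows three rosti on the sheet at (220,179), (244,175) and (264,161). The griddle is at about (415,188), with its deck on the right. There are three spatula candidates: the blue one at (178,270), excluded by colour; the large steel one at (447,300); and the small one on the board at (328,205). The small one fits, being non-blue, smaller and on the board. I'll confirm it in an enlarged crop.

```bash
python3 - <<'E'
from h import *
t=np.load("top0.npy",allow_pickle=True).item();s=np.load("scene0.npy",allow_pickle=True).item()
a=cv2.resize(t["frame"][120:255,195:345],None,fx=5.3,fy=5.3,interpolation=cv2.INTER_CUBIC)[:590]
save("c1",t["frame"],(195,120,345,232),5.3)
b=cv2.resize(t["frame"][140:237,350:480],(520,388),interpolation=cv2.INTER_CUBIC)
c=cv2.resize(s["frame"][215:350,195:300],(270,388),interpolation=cv2.INTER_CUBIC)
save("c2",np.hstack([b,c]))
E
```

```text
(no output)
```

View pics/c1.png

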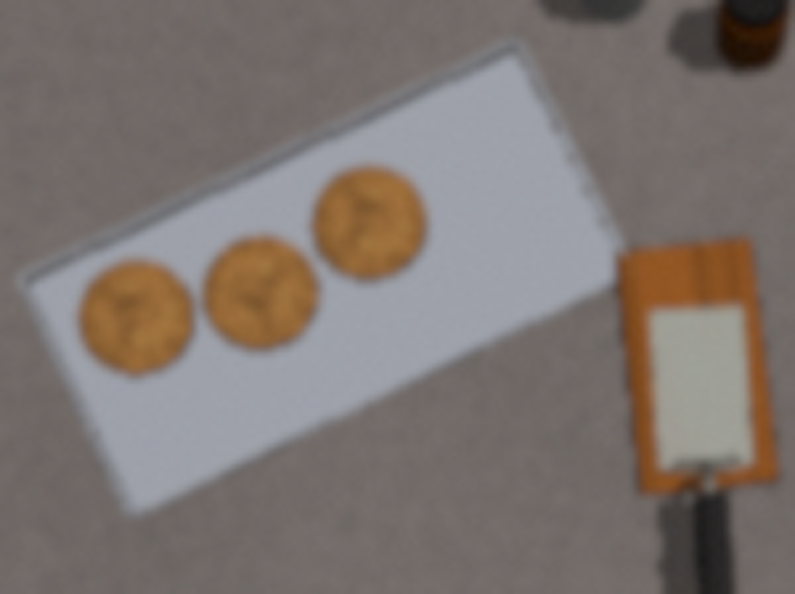

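View pics/c2.png

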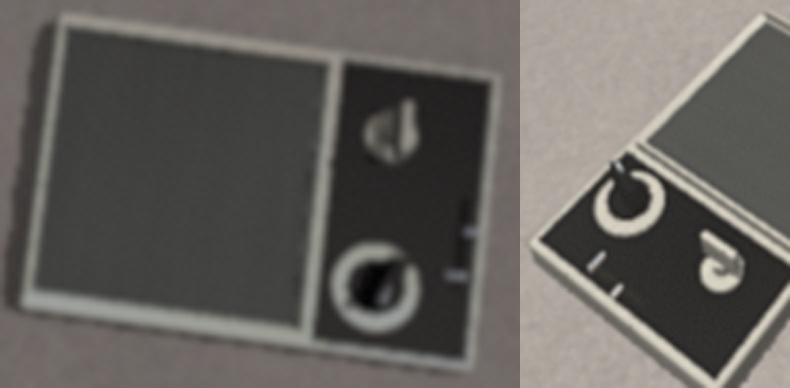

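The crop confirms the pick: a small steel spatula with a black handle, blade at about (328,193), lying on the wooden board. On the deck, the knob is at about (444,211), the key at (448,173), the pointer at (464,209) and the mark at (467.5,198). The pointer is nearer the robot than the mark, so the knob has to turn clockwise.

```bash
cat > m.py <<'E'
from h import *
def rect(im,mask,z):
    c=max(cv2.findContours(mask.astype(np.uint8),0,2)[0],key=cv2.contourArea)[:,0]
    p=np.array([cast(im,u,v,z)[:2] for u,v in c],np.float32)
    (cx,cy),(w,h),a=cv2.minAreaRect(p);return (round(cx,1),round(cy,1)),(round(w,1),round(h,1)),round(a,1)
def rostis(im,z=21,box=(150,100,480,260)):
    f=im["frame"];h=cv2.cvtColor(f,cv2.COLOR_RGB2HSV).astype(int)
    m=((h[...,0]>8)&(h[...,0]<22)&(h[...,1]>120)&(h[...,2]>110)).astype(np.uint8)
    out=[]
    for c in cv2.findContours(m,0,2)[0]:
        A=cv2.contourArea(c)
        (u,v),r=cv2.minEnclosingCircle(c)
        if box[0]<u<box[2] and box[1]<v<box[3] and A>150: out.append((u,v,r,A,np.round(cast(im,u,v,z)[:2],1)))
    return out
E
python3 - <<'E'
from m import *
t=np.load("top0.npy",allow_pickle=True).item();f=t["frame"];h=cv2.cvtColor(f,cv2.COLOR_RGB2HSV).astype(int)
for r in rostis(t): print(r)
Y,X=np.mgrid[:400,:640]
for (u,v) in [(395,180),(460,190),(328,193),(330,230),(230,200),(318,210),(444,203),(410,230)]: print(u,v,f[v,u],h[v,u])
g=(X>350)&(X<480)&(Y>135)&(Y<240)
V=h[...,2]
print("plate",rect(t,g&(V<100)&(V>50)&(X<436),35))
print("deck",rect(t,g&(V<58)&(X>425),35))
light=(V>120)&g
print("griddle outline z35",rect(t,light,35))
sp=(X>310)&(X<345)&(Y>160)&(Y<255)
print("blade",rect(t,sp&(V>120)&(h[...,1]<60),12))
print("handle",rect(t,sp&(V<60)&(Y>212),71))
print("board",rect(t,sp&(Y<216)&(h[...,1]>110)|(sp&(Y<216)&(V>120)),10))
sh=(X>190)&(X<318)&(Y>120)&(Y<220)&(V>135)&(h[...,0]>105)
print("sheet",rect(t,sh,3))
for n,u,v,z in [("knob",444.2,211.2,62),("key",448,173,60),("ptr",464,208.7,36),("mark",467.5,197.7,36)]: print(n,cast(t,u,v,z))
for n,u,v,z in [("jarA",310,104,100),("jarB",337,115,100),("pot",374,112,60)]: print(n,cast(t,u,v,z))
E
```

```text
(220.3800048828125, 179.6199951171875, 9.970490455627441, 282.0, array([551.5, 378. ]))
(243.63157653808594, 175.0, 9.837140083312988, 276.0, array([567.9, 305.3]))
(326.14678955078125, 188.761474609375, 25.357288360595703, 421.5, array([529.3,  43.2]))
(264.2391357421875, 161.7608642578125, 9.790574073791504, 273.5, array([612. , 241.7]))
395 180 [65 65 64] [30  4 65]
460 190 [41 38 38] [ 0 19 41]
328 193 [158 158 150] [ 30  13 158]
330 230 [39 36 37] [170  20  39]
230 200 [158 162 170] [110  18 170]
318 210 [132  77  34] [ 13 189 132]
444 203 [149 149 141] [ 30  14 149]
410 230 [115 108 106] [  7  20 115]
plate ((548.9, -171.8), (207.6, 209.8), 82.9)
deck ((525.9, -344.6), (112.5, 216.3), 83.0)
griddle outline z35 ((539.9, -237.7), (353.8, 239.2), 83.0)
blade ((518.0, 40.7), (95.0, 54.9), 4.9)
handle ((395.8, 33.9), (105.0, 21.4), 4.3)
board ((540.1, 44.6), (164.6, 82.7), 7.2)
sheet ((581.5, 266.9), (158.0, 336.3), 27.5)
knob [ 461.49884105 -315.395353     62.        ]
key [ 580.01615456 -329.94838489   60.        ]
ptr [ 473.20896517 -385.69667567   36.        ]
mark [ 507.91082396 -397.47806246   36.        ]
jarA [775.55663506  98.27609007 100.        ]
jarB [742.88080558  15.99415547 100.        ]
pot [ 769.42082755 -101.53243346   60.        ]
```

```bash
cat >> m.py <<'E'
def Y(deg): return np.array([np.cos(np.radians(deg)),np.sin(np.radians(deg))])
G0=np.array([549.5,-172.]);GY=-7.0
S0=np.array([581.,267.]);SY=25.0
def frame(o,yaw,x,y): return o+x*Y(yaw)+y*Y(yaw+90)
def G(x,y): return frame(G0,GY,x,y)
def S(x,y): return frame(S0,SY,x,y)
def inv(o,yaw,p): d=np.array(p)[:2]-o; return np.round([d@Y(yaw),d@Y(yaw+90)],1)
def st():
    s=get_state();M=R.from_rotvec(s["ee_rot"]).as_matrix()
    return s,M,np.degrees(np.arctan2(M[1,1],M[0,1]))
def delta(xyz,yaw=None):
    "tool-axes shift to world xyz; roll (deg) so that tool y has world angle yaw mod 180"
    s,M,y=st();d=M.T@(np.array(xyz,float)-s["position"])
    r=0 if yaw is None else -((yaw-y+90)%180-90)
    print("t",round(s["time"],2),"pos",np.round(s["position"],1),"yawY",round(y,1),"j6",round(s["joints"][5],2),"gap",round(s["finger_gap"],3),"F",np.round(s["force"],1),"-> d",np.round(d,1),"roll",round(r,1),"steps",round(np.linalg.norm(d)/62.5,1))
    return d,r
E
python3 - <<'E'
from m import *
import bench
print([x for x in dir(bench) if not x.startswith('_')])
for n in("grip_depth",): print(getattr(bench,n,None))
s,M,y=st();print(np.round(M,3),y)
t=np.load("top0.npy",allow_pickle=True).item()
for u,v,z in [(443.8,212,42)]: print(cast(t,u,v,z))
delta([455,-325,230],None)
w=get_image("wrist");print(w["fx"],w["cx"],w["cy"],np.round(w["mount"],3).tolist())
E
```

```text
['MotionError', 'close_job', 'get_image', 'get_state', 'grip_depth']
18.700000000000003
[[-0.903  0.43  -0.001]
 [ 0.43   0.903 -0.002]
 [ 0.    -0.002 -1.   ]] 64.51625450040792
[ 461.03363499 -320.68709952   42.        ]
t 0.1 pos [290.1 608.7 230.1] yawY 64.5 j6 -0.04 gap 1.0 F [-0.3  0.5 -0.3] -> d [-550.6 -771.9    1.6] roll 0 steps 15.2
309.70691628693146 321.35966057090445 198.08169998665886 [[-0.001, -0.951, -0.308, 78.702], [1.0, -0.001, -0.001, -0.211], [0.001, -0.308, 0.951, -142.465], [0.0, 0.0, 0.0, 1.0]]
```

Emit:
arm_command([
  [1, -34, -48, 0, 0],
  [1, -69, -96, 0, 0],
  [1, -103, -144, 0, 0],
  [1, -137, -192, 0, 0],
  [1, -172, -241, 0, 0],
])

```text
time: 0.78
position: [341.9, 315.9, 231.1]
ee_rot: [0.692, 3.064, -0.0]
force: [1.4, -0.2, 1.0]
finger_gap: 1.003
grasp_force: 0.0
```

Emit:
arm_command([
  [1, -34, -48, 0, 0],
  [1, -69, -96, 0, 0],
  [1, -103, -144, 0, 0],
  [1, -137, -192, 0, 0],
  [1, -172, -241, 0, 0],
])

```text
time: 1.4
position: [393.4, 24.4, 231.4]
ee_rot: [0.692, 3.063, 0.0]
force: [0.2, 1.0, 0.2]
finger_gap: 0.997
grasp_force: 0.0
```

Emit:
arm_command([
  [1, -34, -48, 0, 0],
  [1, -69, -96, 0, 0],
  [1, -103, -144, 0, 0],
  [1, -137, -192, 0, 0],
  [1, -172, -241, 0, 0],
])

```text
time: 2.02
position: [445.0, -267.3, 231.1]
ee_rot: [0.694, 3.064, 0.0]
force: [1.1, 0.9, 0.1]
finger_gap: 1.0
grasp_force: 0.0
```

Emit:
arm_command([
  [1, -20, -28, 0, 0],
  [1, -35, -49, 0, 0],
  [1, -35, -49, 0, 0],
  [1, -35, -49, 0, 0],
])

```text
time: 2.52
position: [455.5, -323.6, 231.0]
ee_rot: [-0.692, -3.064, -0.002]
force: [0.7, 0.7, -0.2]
finger_gap: 1.002
grasp_force: 0.0
```

```bash
cat >> m.py <<'E'
def wrist():
    s,M,y=st();w=get_image("wrist");w["M"]=M;w["p"]=np.array(s["position"]);return w
def wcast(w,u,v,z):
    x,y=u-w["cx"],v-w["cy"];r=np.hypot(x,y);th=r/w["fx"];d=np.array([np.sin(th)*x/max(r,1e-9),np.sin(th)*y/max(r,1e-9),np.cos(th)])
    m=np.array(w["mount"]);o=w["M"]@m[:3,3]+w["p"];d=w["M"]@m[:3,:3]@d
    return o+d*(z-o[2])/d[2]
def wproj(w,p):
    m=np.array(w["mount"]);q=m[:3,:3].T@(w["M"].T@(np.array(p)-w["p"])-m[:3,3])
    th=np.arctan2(np.hypot(q[0],q[1]),q[2]);h=np.hypot(q[0],q[1])
    return w["cx"]+w["fx"]*th*q[0]/h,w["cy"]+w["fx"]*th*q[1]/h
E
python3 - <<'E'
from m import *
delta([461,-320,120],None)
w=wrist();np.save("w1.npy",w,allow_pickle=True);save("w1",w["frame"])
for n,p in [("knob",[461,-320,60]),("key",[580,-330,60]),("ptr",[473,-386,36]),("mark",[508,-397.5,36])]: print(n,wproj(w,p))
E
```

```text
t 2.52 pos [ 455.5 -323.6  231. ] yawY 64.5 j6 -1.79 gap 1.002 F [ 0.7  0.7 -0.2] -> d [ -3.6   5.5 111. ] roll 0 steps 1.8
knob (np.float64(327.15679562374754), np.float64(180.6288903713913))
key (np.float64(362.1053961828104), np.float64(272.3716028321349))
ptr (np.float64(279.87205126319), np.float64(208.14991332078307))
mark (np.float64(285.164962631532), np.float64(236.65824757439998))
```

View pics/w1.png

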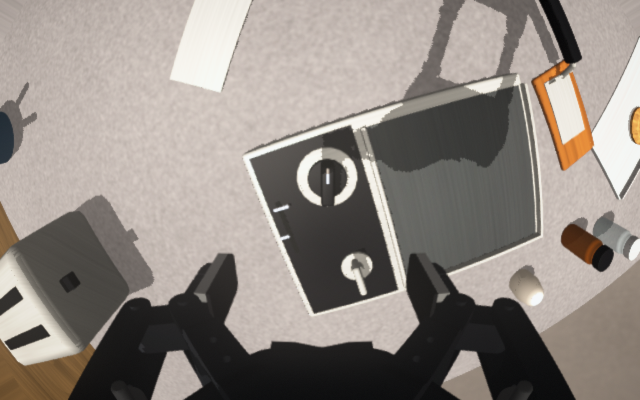

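The wrist view shows the knob ring centred at about (327,177), with its bar running along image columns 320–334, from row 165 to 206. The key wing runs from (355,258) to (364,293), the pointer is at (281,208) and the mark at (285,237).

```bash
python3 - <<'E'
from m import *
w=np.load("w1.npy",allow_pickle=True).item()
f=w["frame"]
c=lambda u,v,z:np.round(wcast(w,u,v,z)[:2],1)
V=cv2.cvtColor(f,cv2.COLOR_RGB2HSV)[...,2];V0=V[140:220,290:365]
# ring: bright blob
m=(V0>150).astype(np.uint8);k=max(cv2.findContours(m,0,2)[0],key=lambda q:cv2.contourArea(q) )
e=cv2.fitEllipse(k);print("ring",e[0][0]+290,e[0][1]+140,e[1]);rc=(e[0][0]+290,e[0][1]+140);print("ring ctr",c(*rc,36),c(*rc,45))
save("c3",f,(270,145,380,300),3.8)
for a in [(326,165),(327,206),(320,206),(334,206)]: print(a,c(*a,65))
p,q=c(327,170,65),c(327,206,65);print("baryaw",np.degrees(np.arctan2(*(q-p)[::-1])))
for n,u,v,z in [("ptr",281,208,36),("mark",285,237,36),("keya",355,262,70),("keyb",364,293,70)]: print(n,c(u,v,z),inv(G0,GY,c(u,v,z)))
E
```

```text
ring 326.4547691345215 176.92927169799805 (54.90094757080078, 55.68550109863281)
ring ctr [ 462.6 -321.2] [ 460.6 -320.3]
(326, 165) [ 444.4 -313.6]
(327, 206) [ 484.7 -331.4]
(320, 206) [ 481.6 -338.1]
(334, 206) [ 487.9 -324.8]
baryaw -25.17753542963481
ptr [ 473.4 -384.7] [ -49.6 -220.4]
mark [ 508.3 -397.9] [ -13.4 -229.2]
keya [ 557.3 -330.7] [  27.1 -156.6]
keyb [ 602.1 -337.7] [  72.4 -158.1]
```

View pics/c3.png

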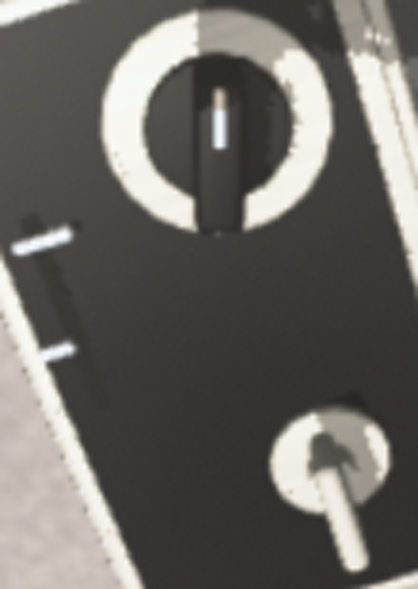

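Emit:
arm_command([
  [1, -2, 2, 40, 0],
  [1, -5, 5, 90, 0],
  [1, -5, 5, 135, 0],
  [1, -5, 5, 165, 0],
  [1, -5, 5, 180, 0],
])

```text
time: 3.2
position: [461.3, -320.2, 49.5]
ee_rot: [-0.69, -3.062, -0.002]
force: [-0.2, 0.4, -0.6]
finger_gap: 0.999
grasp_force: 0.0
```

Emit:
arm_command([
  [1, 0, 0, 4, 0],
  [0.5, 0, 0, 5, 0],
  [0, 0, 0, 5, 0],
  [0, 0, 0, 5, 0],
  [0, 0, 0, 5, 0],
], force=50)

```text
time: 3.82
position: [465.3, -321.9, 49.4]
ee_rot: [0.695, 3.058, 0.004]
force: [3.7, 8.7, 18.6]
finger_gap: 0.154
grasp_force: 55.2
```

Emit:
arm_command([
  [0, 0, 0, 0, 0],
  [0, 0, 0, 0, 0],
  [0, 0, 0, 0, 3],
])

```text
time: 4.2
position: [465.3, -322.0, 49.4]
ee_rot: [0.775, 3.039, 0.002]
force: [1.8, 7.0, 10.0]
finger_gap: 0.159
grasp_force: 52.0
```

Emit:
arm_command([
  [0, 0, 0, -3, 0],
  [0, 0, 0, -3, 8],
  [0, 0, 0, -3, 17],
  [0, 0, 0, -3, 26],
  [0, 0, 0, -3, 35],
])

```text
time: 4.82
position: [463.5, -323.4, 49.6]
ee_rot: [1.657, 2.665, -0.001]
force: [2.6, -3.1, -5.6]
finger_gap: 0.155
grasp_force: 51.3
```

Emit:
arm_command([
  [0, 0, 0, 0, 9],
  [0, 0, 0, 0, 18],
  [0, 0, 0, 0, 27],
  [0, 0, 0, 0, 36],
  [0, 0, 0, 0, 45],
])

```text
time: 5.45
position: [460.7, -323.5, 49.5]
ee_rot: [-2.553, -1.83, 0.005]
force: [-5.5, -4.2, 0.5]
finger_gap: 0.155
grasp_force: 52.3
```

Emit:
arm_command([
  [0, 0, 0, 0, 9],
  [0, 0, 0, 0, 18],
  [0, 0, 0, 0, 27],
  [0, 0, 0, 0, 36],
  [0, 0, 0, 0, 45],
])

```text
time: 6.08
position: [458.6, -321.6, 49.5]
ee_rot: [-3.056, -0.713, 0.01]
force: [-10.7, 2.6, 9.1]
finger_gap: 0.15
grasp_force: 53.4
```

Emit:
arm_command([
  [0, 0, 0, 0, 5],
  [0, 0, 0, 0, 12],
  [0, 0, 0, 0, 12],
  [0, 0, 0, 0, 12],
])

```text
time: 6.58
position: [458.4, -320.9, 49.5]
ee_rot: [-3.112, -0.397, 0.011]
force: [-11.7, 2.0, 8.8]
finger_gap: 0.15
grasp_force: 53.7
```

```bash
python3 - <<'E'
from m import *
delta([461,-320,120],None)
w=wrist();np.save("w2.npy",w,allow_pickle=True);save("w2",w["frame"])
for n,p in [("mark",[508,-397.5,36])]: print(n,wproj(w,p))
t=get_image("top");np.save("t2.npy",t,allow_pickle=True);save("t2",t["frame"],(420,150,500,240),6)
E
```

```text
t 6.58 pos [ 458.4 -320.9   49.5] yawY -75.5 j6 0.66 gap 0.15 F [-11.7   2.    8.8] -> d [  2.3  -0.6 -70.6] roll 0 steps 1.1
mark (np.float64(472.078890616972), np.float64(197.43080305253977))
```

View pics/w2.png

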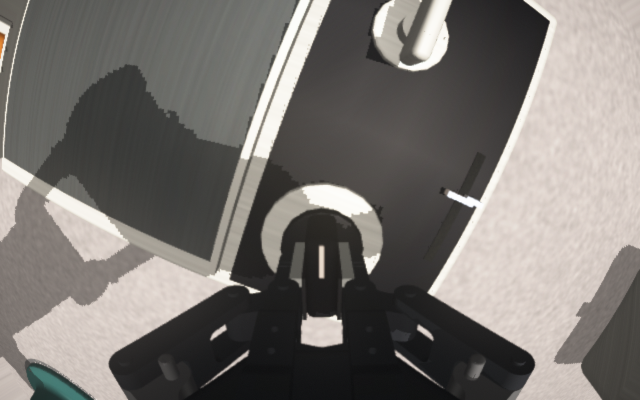

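The wrist view shows the pointer at about (455,194), almost in line with the mark at (471,201). I'll measure the residual from the bright pixels.

```bash
cat >> m.py <<'E'
def ptr(w,cu=462,cv_=197,h=30):
    f=w["frame"];V=cv2.cvtColor(f,cv2.COLOR_RGB2HSV)[...,2];P=[]
    for v in range(cv_-h,cv_+h):
        for u in range(cu-h,cu+h):
            if V[v,u]>120:
                g=inv(G0,GY,wcast(w,u,v,36));P.append([*g,int(V[v,u])])
    return np.array(P)
E
python3 - <<'E'
from m import *
w=np.load("w2.npy",allow_pickle=True).item()
P=ptr(w)
for a in range(-236,-200,2):
    q=P[(P[:,1]>=a)&(P[:,1]<a+2)]
    if len(q): print(a,len(q),"x",round(np.average(q[:,0],weights=q[:,2]-100),2),q[:,0].min(),q[:,0].max())
save("c4",w["frame"],(425,165,500,230),8)
E
```

```text
-236 144 x -14.69 -30.6 2.3
-234 20 x -15.61 -18.0 -13.6
-232 27 x -16.31 -19.0 -13.5
-230 32 x -16.42 -19.2 -13.5
-228 26 x -16.44 -19.2 -13.7
-226 27 x -16.92 -19.1 -14.0
-224 20 x -17.12 -19.3 -15.2
-222 22 x -17.16 -19.0 -15.1
-220 21 x -17.22 -18.9 -15.3
-218 20 x -17.18 -19.1 -15.3
-216 24 x -17.23 -19.3 -15.2
-214 21 x -17.09 -18.9 -15.2
-212 7 x -16.71 -17.6 -15.9
```

View pics/c4.png

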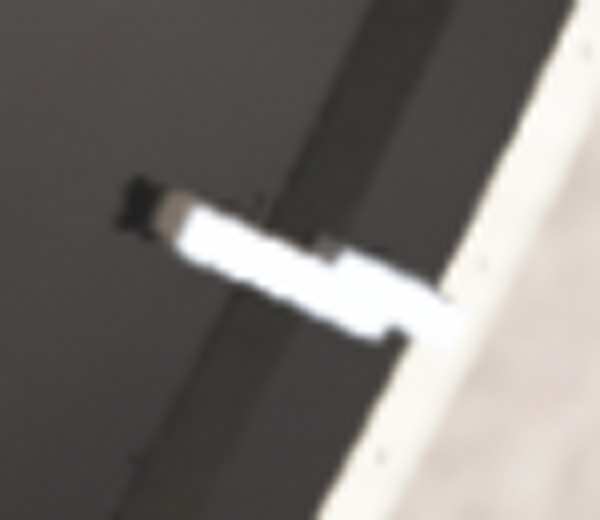

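Emit:
arm_command([
  [0, 0, 0, 0, 4],
  [0, 0, 0, 0, 7.5],
  [0, 0, 0, 0, 7.5],
  [0.4, 0, 0, 0, 7.5],
  [1, 0, 0, 0, 7.5],
])

```text
time: 7.3
position: [463.0, -322.8, 49.9]
ee_rot: [3.135, 0.192, 0.002]
force: [-0.1, -0.4, -0.0]
finger_gap: 0.576
grasp_force: 0.0
```

Emit:
arm_command([
  [1, 0, 0, 0, 0],
  [1, 0, 0, -40, 0],
  [1, 0, 0, -80, 0],
  [1, 0, 0, -80, 0],
])

```text
time: 7.8
position: [465.3, -324.4, 133.7]
ee_rot: [3.13, 0.192, 0.01]
force: [-0.4, -0.5, 0.5]
finger_gap: 0.999
grasp_force: 0.0
```

```bash
python3 - <<'E'
from m import *
delta([461,-320,120],None)
w=wrist();np.save("w3.npy",w,allow_pickle=True)
u,v=wproj(w,[508,-395,36]);u,v=int(u),int(v);print(u,v)
P=ptr(w,u,v,30)
for a in range(-236,-200,2):
    q=P[(P[:,1]>=a)&(P[:,1]<a+2)&(abs(P[:,0]+16)<9)]
    if len(q): print(a,len(q),"x",round(np.average(q[:,0],weights=q[:,2]-100),2),q[:,0].min(),q[:,0].max())
save("c5",w["frame"],(u-40,v-35,u+40,v+35),7)
E
```

```text
t 7.8 pos [ 465.3 -324.4  133.7] yawY -83.0 j6 0.8 gap 0.999 F [-0.4 -0.5  0.5] -> d [-3.8 -5.  13.7] roll 0 steps 0.2
412 160
-236 48 x -15.94 -24.5 -7.1
-234 24 x -15.82 -24.7 -7.4
-232 12 x -15.8 -17.7 -13.5
-230 13 x -15.71 -18.0 -13.2
-228 15 x -15.61 -18.1 -13.4
-226 15 x -15.7 -17.7 -13.1
-224 12 x -15.44 -17.4 -13.5
-222 14 x -15.43 -17.6 -13.2
-220 13 x -15.51 -17.7 -13.3
-218 12 x -15.53 -17.3 -13.5
-216 16 x -15.5 -17.8 -13.2
-214 12 x -15.53 -17.4 -13.3
-212 8 x -15.36 -17.6 -13.5
```

View pics/c5.png

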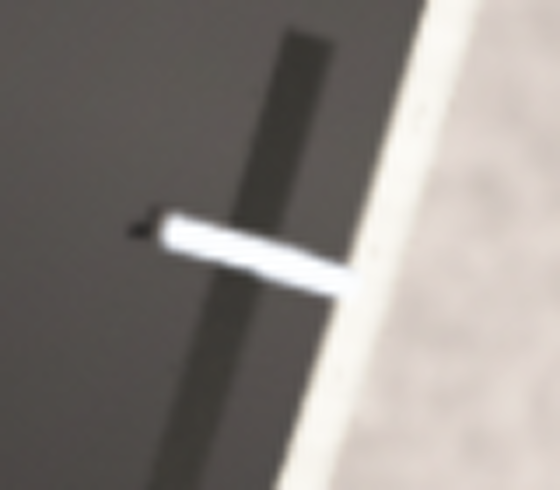

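The pointer and mark now form one straight line, so the pointer is set. Next is the spatula.

```bash
python3 - <<'E'
from m import *
print(st()[1].round(3))
delta([424,35.4,141],94.3)
t=get_image("top");print([r[4] for r in rostis(t)])
E
```

```text
[[ 0.992  0.122  0.004]
 [ 0.122 -0.992 -0.003]
 [ 0.003  0.003 -1.   ]]
t 7.85 pos [ 463.8 -323.4  131.4] yawY -83.0 j6 0.8 gap 0.997 F [ 0.2  0.5 -0.3] -> d [   4.3 -360.9  -10.8] roll 2.7 steps 5.8
[array([551.4, 377.9]), array([568.5, 305.5]), array([529.3,  43.2]), array([611.9, 241.7]), array([757.2, 132.5])]
```

Emit:
arm_command([
  [1, 0, -40, -10, 0],
  [1, 1, -100, -10, 1],
  [1, 2, -160, -10, 2],
  [1, 3, -220, -10, 2.7],
  [1, 3, -275, -10, 2.7],
])

```text
time: 8.52
position: [429.9, -46.9, 137.5]
ee_rot: [-3.139, -0.118, 0.004]
force: [1.2, -0.6, 0.3]
finger_gap: 1.0
grasp_force: 0.0
```

Emit:
arm_command([
  [1, 0, -50, 0, 0],
  [1, 0, -80, 0, 0],
  [1, 0, -86, 0, 0],
  [1, 0, -86, 0, 0],
  [1, 0, -86, 0, 0],
])

```text
time: 9.15
position: [425.1, 35.9, 138.8]
ee_rot: [3.139, 0.117, -0.001]
force: [-0.1, 0.7, 0.5]
finger_gap: 1.0
grasp_force: 0.0
```

```bash
python3 - <<'E'
from m import *
delta([424,35.4,41.3],94.3)
w=wrist();np.save("w4.npy",w,allow_pickle=True)
f=w["frame"];h=cv2.cvtColor(f,cv2.COLOR_RGB2HSV);save("w4",f)
u,v=wproj(w,[518,40.7,12]);print(u,v)
u0,v0=int(u),int(v)
m=((h[...,2]>130)&(h[...,1]<60)).astype(np.uint8)
m=cv2.erode(m,np.ones((3,3)));n,l=cv2.connectedComponents(m)
c=cv2.findContours((cv2.dilate((l==l[v0,u0]).astype(np.uint8),np.ones((3,3)))),0,2)[0][0][:,0]
p=np.array([wcast(w,a,b,12)[:2] for a,b in c],np.float32);print(cv2.minAreaRect(p))
t=get_image("top");print([(r[:2],r[3],r[4]) for r in rostis(t)])
E
```

```text
t 9.15 pos [425.1  35.9 138.8] yawY -85.7 j6 1.52 gap 1.0 F [-0.1  0.7  0.5] -> d [-1.   0.3 97.5] roll -0.0 steps 1.6
323.06197120025064 84.86121811613278
((275.14312744140625, -387.69989013671875), (1058.6104736328125, 452.205078125), 70.73917388916016)
[((245.9736785888672, 187.9736785888672), 281.0, array([526.5, 296.1])), ((220.39756774902344, 179.6756134033203), 281.0, array([551.4, 377.9])), ((324.9598388671875, 175.1788330078125), 276.5, array([572.7,  47.8])), ((264.2235107421875, 161.74884033203125), 272.5, array([612. , 241.7])), ((299.59405517578125, 118.37879943847656), 36749.5, array([757.1, 133. ]))]
```

View pics/w4.png

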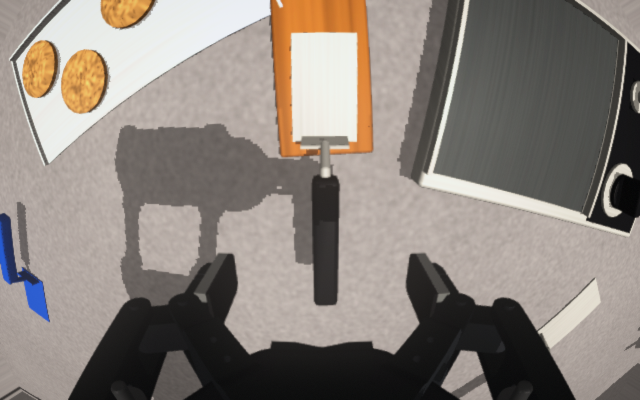

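The wrist view shows the small spatula directly ahead, with its handle along column 325, rows 178–303. One rosti was knocked to about (526,296), which is still on the sheet. Now I'll grip.

```bash
python3 - <<'E'
from m import *
w=np.load("w4.npy",allow_pickle=True).item()
a=lambda p,q,z:(np.round(wcast(w,*p,z)[:2],1),np.round(wcast(w,*q,z)[:2],1),)
for p,q,z in [((325,302),(325.5,178),71),((294,139),(292,33),12),((357,142),(357,33),12)]:
    A,B=a(p,q,z);print(A,B,np.degrees(np.arctan2(*(B-A)[::-1])))
print(S(0,0),[inv(S0,SY,p) for p in [(551.4,377.9),(526.5,296.1),(612,241.7)]])
E
```

```text
[345.   26.5] [450.9  34.4] 4.266287206791398
[469.2  62.5] [562.4  70.5] 4.906066985647787
[470.6   7.4] [566.7  15.3] 4.699491762000605
[581. 267.] [array([ 20., 113.]), array([-37.1,  49.4]), array([ 17.4, -36. ])]
```

Emit:
arm_command([
  [1, -1, 0, 30, 0],
  [1, -1, 0, 65, 0],
  [1, -1, 0, 90, 0],
  [1, -1, 0, 97, 0],
  [1, -1, 0, 97, 0],
])

```text
time: 9.88
position: [424.3, 36.3, 42.3]
ee_rot: [3.139, 0.117, -0.001]
force: [-0.2, -0.4, -0.3]
finger_gap: 1.002
grasp_force: 0.0
```

Emit:
arm_command([
  [0.5, 0, 0, 0, 0],
  [0, 0, 0, 0, 0],
  [0, 0, 0, 0, 0],
  [0, 0, 0, 0, 0],
  [0, 0, 0, 0, 0],
], force=110)

```text
time: 10.5
position: [424.8, 36.8, 42.9]
ee_rot: [3.139, 0.119, 0.002]
force: [-1.6, 0.6, 5.4]
finger_gap: 0.211
grasp_force: 106.6
```

Emit:
arm_command([
  [0, 0, 0, -10, 0],
  [0, 0, 0, -30, 0],
  [0, 0, 0, -60, 0],
  [0, 0, 0, -80, 0],
  [0, 0, 0, -80, 0],
])

```text
time: 11.12
position: [425.5, 36.7, 123.9]
ee_rot: [3.139, 0.118, 0.006]
force: [0.2, -0.8, -1.4]
finger_gap: 0.213
grasp_force: 106.6
```

```bash
python3 - <<'E'
from m import *
p=S(-184.5,-36);print(p);delta([*p,60],115)
w=wrist();np.save("w5.npy",w,allow_pickle=True);save("w5",w["frame"],(220,0,430,200),3)
t=get_image("top");print([(r[4],inv(S0,SY,r[4])) for r in rostis(t)])
E
```

```text
[429.00047071 156.39985038]
t 11.12 pos [425.5  36.7 123.9] yawY -85.7 j6 1.52 gap 0.213 F [ 0.2 -0.8 -1.4] -> d [  12.2 -119.1   64. ] roll -20.7 steps 2.2
[(array([527.7, 296.1]), array([-36. ,  48.9])), (array([551.4, 377.9]), array([ 20., 113.])), (array([612. , 241.7]), array([ 17.4, -36. ])), (array([759.1, 133. ]), array([ 104.8, -196.7]))]
```

View pics/w5.png

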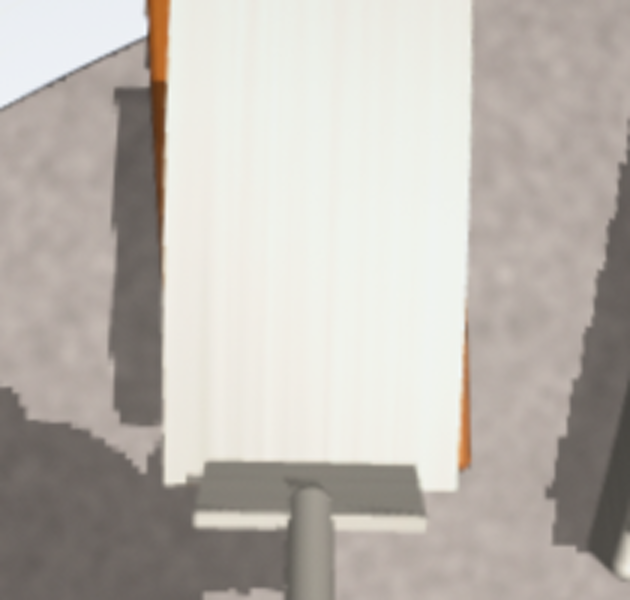

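The blade is held level ahead of the gripper. Its rear corners are at about (275,162) and (373,163).

```bash
python3 - <<'E'
from m import *
w=np.load("w5.npy",allow_pickle=True).item()
for u,v in [(275,161.7),(372.7,163.3),(276,1),(377,1)]:
    p=wcast(w,u,v,93);print(u,v,np.round(w["M"].T@(p-w["p"]),1))
E
```

```text
275 161.7 [ 44.8 -26.2  31.1]
372.7 163.3 [43.8 30.  31.1]
276 1 [138.1 -24.7  31.4]
377 1 [138.4  31.6  31.4]
```

Emit:
arm_command([
  [0, 2, -15, 0, -4],
  [0, 5, -45, 10, -10],
  [0, 8, -80, 30, -16],
  [0, 11, -110, 45, -20.7],
  [0, 12, -119, 60, -20.7],
])

```text
time: 11.85
position: [426.3, 158.1, 60.7]
ee_rot: [-3.066, -0.686, 0.003]
force: [-0.7, 0.2, -1.3]
finger_gap: 0.215
grasp_force: 106.8
```

```bash
python3 - <<'E'
from m import *
delta([*S(-184.5,-36),37],115)
E
```

```text
t 11.85 pos [426.3 158.1  60.7] yawY -64.8 j6 1.43 gap 0.215 F [-0.7  0.2 -1.3] -> d [ 1.8  2.7 23.7] roll 0.2 steps 0.4
```

```bash
cat >> m.py <<'E'
BX,BY,BZ,BA=92.3,2.7,33.,0.9
def blade(c,yaw,z):
    "move so the blade centre is at xy c, heading yaw, underside z"
    ty=yaw+BA;p=np.array(c)-BX*Y(ty)+BY*Y(ty+90);return delta([*p,z+BZ],ty+90)
def where():
    s,M,y=st();p=(M@[BX,BY,BZ]+s["position"]);yaw=np.degrees(np.arctan2(M[1,0],M[0,0]))-BA
    print("blade",np.round(p,1),"yaw",round(yaw,1),"sheet",inv(S0,SY,p),"grid",inv(G0,GY,p),"F",np.round(s["force"],1),"t",s["time"]);
E
python3 - <<'E'
from m import *
where();blade(S(-90,-36),25,4)
E
```

```text
blade [510.9 195.   27.6] yaw 24.3 sheet [-94.  -35.6] grid [-83.1 359.6] F [-0.7  0.2 -1.3] t 11.85
t 11.85 pos [426.3 158.1  60.7] yawY -64.8 j6 1.43 gap 0.215 F [-0.7  0.2 -1.3] -> d [ 3.9  1.5 23.7] roll -0.7 steps 0.4
```

Emit:
arm_command([
  [0, 2, 1, 10, -0.7],
  [0, 4, 1.5, 20, -0.7],
  [0, 4, 1.5, 22, -0.7],
  [0, 4, 1.5, 22, -0.7],
])

```text
time: 12.35
position: [431.7, 156.0, 40.3]
ee_rot: [3.063, 0.697, -0.0]
force: [-0.2, 0.1, -1.1]
finger_gap: 0.215
grasp_force: 106.9
```

Emit:
arm_command([
  [0, 0, 0, 2, 0],
  [0, 0, 0, 2, 0],
])

```text
time: 12.6
position: [431.7, 156.5, 38.6]
ee_rot: [-3.063, -0.699, -0.001]
force: [-0.6, 0.5, -2.3]
finger_gap: 0.216
grasp_force: 106.9
```

Emit:
arm_command([
  [0, 0, 0, 1.5, 0],
  [0, 0, 0, 1.5, 0],
])

```text
time: 12.85
position: [431.4, 156.6, 36.8]
ee_rot: [3.063, 0.699, -0.0]
force: [0.3, -0.6, -1.2]
finger_gap: 0.213
grasp_force: 106.9
```

Emit:
arm_command([
  [0, 0, 0, 1, 0],
  [0, 0, 0, 1, 0],
])

```text
time: 13.1
position: [431.7, 156.7, 35.9]
ee_rot: [-3.063, -0.699, -0.001]
force: [0.2, -0.2, 0.4]
finger_gap: 0.215
grasp_force: 107.1
```

Emit:
arm_command([
  [0, 6, 0.1, -0.5, 0],
  [0, 16, 0.2, -0.5, 0],
  [0, 28, 0.4, -0.5, 0],
  [0, 40, 0.6, -0.5, 0],
  [0, 52, 0.8, -0.5, 0],
])

```text
time: 13.72
position: [479.6, 178.9, 36.3]
ee_rot: [3.063, 0.699, -0.0]
force: [0.2, -0.2, -0.1]
finger_gap: 0.213
grasp_force: 107.2
```

Emit:
arm_command([
  [0, 12, 0.1, 0, 0],
  [0, 24, 0.2, 0, 0],
  [0, 35, 0.4, 0, 0],
  [0, 44, 0.6, 0, 0],
  [0, 50, 0.8, 0, 0],
])

```text
time: 14.35
position: [524.6, 199.6, 36.3]
ee_rot: [3.063, 0.699, -0.0]
force: [-0.9, -0.5, 0.6]
finger_gap: 0.217
grasp_force: 107.4
```

```bash
python3 - <<'E'
from m import *
where()
t=get_image("top");print([(r[4],inv(S0,SY,r[4]),r[3]) for r in rostis(t)])
E
```

```text
blade [608.9 237.3   3.3] yaw 24.8 sheet [ 12.7 -38.7] grid [  9.1 413.5] F [-0.9 -0.5  0.6] t 14.35
[(array([554.2, 378.6]), array([ 22.9, 112.5]), 168.0), (array([529.3,  43.2]), array([-141.4, -181. ]), 1094.5), (array([757.1, 133. ]), array([ 103. , -195.9]), 36931.5)]
```

Emit:
arm_command([
  [0, 4, 0, 0, 0],
  [0, 8, 0.1, 0, 0],
  [0, 11, 0.2, 0, 0],
  [0, 13, 0.2, 0, 0],
  [0, 13, 0.2, 0, 0],
])

```text
time: 15.02
position: [536.2, 205.0, 36.3]
ee_rot: [-3.063, -0.699, -0.001]
force: [-0.1, 0.1, -1.4]
finger_gap: 0.213
grasp_force: 107.3
```

```bash
cat >> m.py <<'E'
def wros(w,z):
    "orange discs in the wrist view: tool-frame xy, relative to blade centre (fwd,right)"
    h=cv2.cvtColor(w["frame"],cv2.COLOR_RGB2HSV).astype(int)
    m=((h[...,0]>8)&(h[...,0]<24)&(h[...,1]>90)&(h[...,2]>90)).astype(np.uint8)
    for c in cv2.findContours(m,0,2)[0]:
        if cv2.contourArea(c)<400: continue
        p=np.array([wcast(w,a,b,z)[:2] for a,b in c[:,0]],np.float32)
        (x,y),r=cv2.minEnclosingCircle(p);q=w["M"].T@(np.array([x,y,z])-w["p"])
        print("disc px",c[:,0].mean(0).round(),"world",round(x,1),round(y,1),"r",round(r,1),"sheet",inv(S0,SY,(x,y)),"grid",inv(G0,GY,(x,y)),"onblade",np.round(q[:2]-[BX,BY],1))
E
python3 - <<'E'
from m import *
where();w=wrist();wros(w,16);save("w6",w["frame"])
E
```

```text
blade [620.6 242.6   3.3] yaw 24.8 sheet [ 25.6 -38.8] grid [ 20.  420.2] F [-0.1  0.1 -1.4] t 15.025
disc px [516. 276.] world 556.2 53.9 r 62.7 sheet [-112.5 -182.6] grid [-20.9 225.1] onblade [-139.9  142.1]
disc px [183. 181.] world 529.6 295.8 r 35.4 sheet [-34.4  47.9] grid [-76.8 461.9] onblade [-58.9 -87.4]
disc px [ 89. 102.] world 553.3 378.0 r 34.8 sheet [ 21.8 112.3] grid [-63.3 546.3] onblade [  -1.9 -151.2]
disc px [317.  61.] world 635.7 254.6 r 35.0 sheet [ 44.3 -34.4] grid [ 33.6 433.9] onblade [18.8 -4.2]
```

View pics/w6.png

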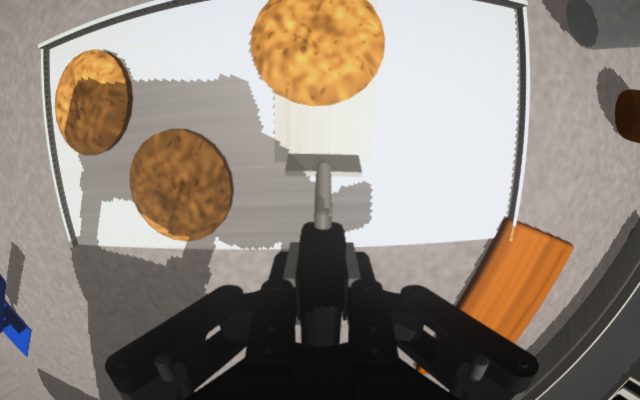

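The wrist view shows the rosti sitting on the blade at (317,50), against the far lip; the other two are at (93,102) and (181,185). I'll push the last 2 mm and lift.

Emit:
arm_command([
  [0, 2, 0, 0, 0],
  [0, 2, 0, -3, 0],
  [0, 2, 0, -8, 0],
  [0, 2, 0, -15, 0],
  [0, 2, 0, -24, 0],
])

```text
time: 15.7
position: [537.6, 205.7, 60.8]
ee_rot: [3.063, 0.699, -0.0]
force: [-0.8, 0.7, -2.6]
finger_gap: 0.216
grasp_force: 107.0
```

Emit:
arm_command([
  [0, 0, 0, -10, 0],
  [0, 0, 0, -21, 0],
  [0, 0, 0, -32, 0],
  [0, 0, 0, -41, 0],
  [0, 0, 0, -46, 0],
])

```text
time: 16.32
position: [538.1, 205.8, 107.2]
ee_rot: [-3.063, -0.699, -0.002]
force: [-0.4, 0.3, -3.4]
finger_gap: 0.215
grasp_force: 107.0
```

```bash
python3 - <<'E'
from m import *
where();w=wrist();wros(w,st()[0]["position"][2]-33+2+9);wros(w,14);blade(G(48,-50),-7,75);print(st()[1].round(3))
E
```

```text
blade [622.4 243.5  74.3] yaw 24.8 sheet [ 27.6 -38.8] grid [ 21.8 421.3] F [-0.4  0.3 -3.4] t 16.325
disc px [474. 249.] world 564.3 106.7 r 50.5 sheet [ -82.9 -138.3] grid [-19.2 278.4] onblade [-111.7   98. ]
disc px [217. 163.] world 552.8 279.1 r 24.6 sheet [-20.4  22.9] grid [-51.7 448.2] onblade [-47.2 -62.4]
disc px [146. 101.] world 569.8 336.7 r 24.6 sheet [19.3 67.9] grid [-41.9 507.4] onblade [  -7.  -106.9]
disc px [316.  66.] world 636.6 255.1 r 35.4 sheet [ 45.4 -34.3] grid [ 34.4 434.5] onblade [17.8 -4.3]
disc px [474. 249.] world 544.8 48.6 r 72.6 sheet [-125.1 -182.6] grid [-31.5 218.4] onblade [-154.5  141.9]
disc px [217. 163.] world 528.3 296.3 r 35.3 sheet [-35.4  48.9] grid [-78.1 462.3] onblade [-62.  -88.5]
disc px [146. 101.] world 552.6 379.0 r 35.4 sheet [ 21.6 113.5] grid [-64.  547.3] onblade [  -4.2 -152.4]
disc px [316.  66.] world 648.6 261.8 r 50.9 sheet [ 59.1 -33.3] grid [ 45.5 442.6] onblade [31.5 -5.2]
t 16.38 pos [538.3 205.9 107.6] yawY -64.3 j6 1.44 gap 0.215 F [ 0.6  0.4 -1.2] -> d [-217.6  362.4   -0.7] roll 31.8 steps 6.8
[[ 0.901  0.434  0.002]
 [ 0.434 -0.901  0.001]
 [ 0.002  0.    -1.   ]]
```

Emit:
arm_command([
  [0, -2, 3, 0, 0],
  [0, -6, 10, 0, 0],
  [0, -12, 21, 0, 0],
  [0, -21, 34, 0, 0],
  [0, -30, 50, 0, 0],
])

```text
time: 17.0
position: [532.0, 146.3, 106.1]
ee_rot: [3.063, 0.699, -0.001]
force: [0.7, -0.4, -2.3]
finger_gap: 0.216
grasp_force: 106.9
```

Emit:
arm_command([
  [0, -10, 17, 0, 0],
  [0, -21, 34, 0, 0],
  [0, -31, 51, 0, 0],
  [0, -41, 69, 0, 0],
  [0, -51.5, 86, 0, 0],
])

```text
time: 17.62
position: [523.2, 46.4, 106.3]
ee_rot: [3.063, 0.699, 0.0]
force: [1.0, -0.5, -3.8]
finger_gap: 0.212
grasp_force: 106.9
```

Emit:
arm_command([
  [0, -10, 17, 0, 0],
  [0, -21, 34, 0, 0],
  [0, -31, 51, 0, 0],
  [0, -41, 69, 0, 0],
  [0, -51.5, 86, 0, 0],
])

```text
time: 18.25
position: [514.1, -53.3, 106.4]
ee_rot: [3.063, 0.699, 0.0]
force: [1.0, 1.1, -2.0]
finger_gap: 0.214
grasp_force: 106.9
```

Emit:
arm_command([
  [0, -10, 17, 0, 0],
  [0, -21, 34, 0, 0],
  [0, -31, 51, 0, 0],
  [0, -41, 69, 0, 0],
  [0, -51.5, 86, 0, 0],
])

```text
time: 18.88
position: [504.9, -153.1, 106.3]
ee_rot: [3.063, 0.699, 0.0]
force: [0.2, -0.7, -1.9]
finger_gap: 0.212
grasp_force: 106.9
```

Emit:
arm_command([
  [0, -9, 15, 0, 0],
  [0, -17, 28, 0, 0],
  [0, -24, 39, 0, 0],
  [0, -29, 48, 0, 0],
  [0, -32, 53, 0, 0],
])

```text
time: 19.5
position: [499.3, -214.0, 106.3]
ee_rot: [-3.063, -0.699, -0.0]
force: [0.0, -0.8, -2.5]
finger_gap: 0.217
grasp_force: 107.0
```

Emit:
arm_command([
  [0, 0, 0, 0, 3],
  [0, 0, 0, 0, 9],
  [0, 0, 0, 0, 16],
  [0, 0, 0, 0, 23],
  [0, 0, 0, 0, 29],
])

```text
time: 20.12
position: [499.3, -213.1, 106.2]
ee_rot: [-3.14, 0.095, 0.0]
force: [-0.0, 0.6, -3.6]
finger_gap: 0.214
grasp_force: 106.8
```

Emit:
arm_command([
  [0, 0, 0, 0, 3],
  [0, 0, 0, 0, 3],
  [0, 0, 0, 0, 3],
])

```text
time: 20.5
position: [499.3, -213.2, 106.2]
ee_rot: [-3.137, 0.17, 0.0]
force: [0.1, 1.1, -2.1]
finger_gap: 0.208
grasp_force: 106.8
```

```bash
python3 - <<'E'
from m import *
where();w=wrist();wros(w,st()[0]["position"][2]-33+2+9);blade(G(48,-50),-7,36)
t=get_image("top");print([(r[4],inv(S0,SY,r[4])) for r in rostis(t)])
E
```

```text
blade [ 590.7 -225.9   73.2] yaw -7.1 sheet [-199.5 -450.9] grid [ 47.5 -48.5] F [ 0.1  1.1 -2.1] t 20.5
disc px [ 81. 188.] world 545.8 -42.5 r 57.9 sheet [-162.7 -265.7] grid [-19.4 128.1] onblade [ -64.5 -177.5]
disc px [316.  66.] world 608.8 -223.5 r 35.6 sheet [-182.1 -456.3] grid [ 65.1 -43.9] onblade [17.7 -4.3]
t 20.55 pos [ 499.3 -213.3  106.2] yawY -96.2 j6 1.23 gap 0.208 F [ 0.1  0.  -2.6] -> d [ 0.5  1.6 37.2] roll -0.1 steps 0.6
[(array([526.5, 296.1]), array([-37.1,  49.4])), (array([551.4, 377.9]), array([ 20., 113.])), (array([530. ,  45.3]), array([-139.9, -179.4])), (array([ 624.7, -239.2]), array([-174.3, -477.2])), (array([757.1, 133. ]), array([ 103. , -195.9]))]
```

Emit:
arm_command([
  [0, 0, 1, 6, 0],
  [0, 0, 3, 16, 0],
  [0, 0, 5, 26, 0],
  [0, 0, 5, 33, 0],
  [0, 0, 5, 36, 0],
])

```text
time: 21.22
position: [498.1, -218.2, 69.2]
ee_rot: [-3.136, 0.172, 0.002]
force: [-1.1, 0.3, -2.5]
finger_gap: 0.216
grasp_force: 106.9
```

Emit:
arm_command([
  [0, 0, 0, 1.5, 0],
  [0, 0, 0, 2, 0],
  [0, 0, 0, 2, 0],
])

```text
time: 21.6
position: [499.0, -218.5, 68.6]
ee_rot: [3.137, -0.172, 0.001]
force: [-0.3, -0.5, -1.4]
finger_gap: 0.215
grasp_force: 106.9
```

Emit:
arm_command([
  [0, -62, -1, 0, 0],
  [0, -124, -2, 0, 0],
  [0, -124, -2, 0, 0],
  [0, -124, -2, -30, 0],
  [0, -124, -2, -50, 0],
])

```text
time: 22.22
position: [377.1, -203.6, 120.3]
ee_rot: [3.135, -0.173, 0.005]
force: [-0.0, -0.3, -1.9]
finger_gap: 0.212
grasp_force: 107.5
```

```bash
python3 - <<'E'
from m import *
where();w=wrist();np.save("w7.npy",w,allow_pickle=True);wros(w,44);save("w7",w["frame"])
E
```

```text
blade [ 468.6 -216.5   87.6] yaw -7.2 sheet [-306.2 -390.7] grid [-74.8 -54. ] F [-0.  -0.3 -1.9] t 22.225
disc px [77. 91.] world 520.6 5.1 r 72.7 sheet [-165.4 -211.8] grid [-50.3 172.3] onblade [  27.2 -226. ]
```

```bash
python3 - <<'E'
from m import *
t=get_image("top");print([(r[:3],r[4],inv(G0,GY,cast(t,r[0],r[1],50))) for r in rostis(t)])
print(st()[1].round(2)); blade(S(-90,118),25,60)
E
```

```text
[((245.9949493408203, 187.60101318359375, 10.013102531433105), array([527.7, 296.1]), array([-82.4, 455.9])), ((220.39756774902344, 179.6756134033203, 9.968330383300781), array([551.4, 377.9]), array([-69.3, 538. ])), ((413.0497741699219, 175.48104858398438, 11.236316680908203), array([ 577.6, -231.9]), array([ 28.7, -49.6])), ((326.14678955078125, 188.761474609375, 25.357288360595703), array([529.3,  43.2]), array([-50.9, 211.2])), ((299.6093444824219, 117.7633285522461, 317.06884765625), array([759.1, 133. ]), array([161.1, 325.5]))]
[[ 0.99 -0.11  0.01]
 [-0.11 -0.99 -0.  ]
 [ 0.01  0.   -1.  ]]
t 22.32 pos [ 378.7 -204.6  121.6] yawY -96.3 j6 1.13 gap 0.214 F [ 1.5 -0.6 -1.7] -> d [ -68.5 -498.2   26.6] roll -32.2 steps 8.1
```

Emit:
arm_command([
  [0, 35, -35, 0, 0],
  [0, 55, -90, 0, 0],
  [0, 60, -150, 0, 0],
  [0, 55, -210, 0, 0],
  [0, 40, -268, 0, 0],
])

```text
time: 22.95
position: [445.6, 61.4, 117.9]
ee_rot: [-3.136, 0.172, -0.002]
force: [0.9, 0.6, -1.6]
finger_gap: 0.217
grasp_force: 107.8
```

Emit:
arm_command([
  [0, -22, -55, 0, 0],
  [0, -44, -110, 0, 0],
  [0, -70, -160, 5, 0],
  [0, -90, -200, 10, 0],
  [0, -108, -230, 15, 0],
])

```text
time: 23.58
position: [361.8, 301.8, 102.6]
ee_rot: [-3.137, 0.17, -0.0]
force: [-0.5, 0.1, -1.8]
finger_gap: 0.212
grasp_force: 107.8
```

Emit:
arm_command([
  [0, 0, 0, 5, -8],
  [0, 0, 0, 10, -18],
  [0, 0, 0, 10, -27],
  [0, 0, 0, 10, -32],
  [0, 0, 0, 10, -32],
])

```text
time: 24.2
position: [362.5, 299.8, 92.5]
ee_rot: [3.063, 0.698, -0.001]
force: [-0.0, -0.2, -2.2]
finger_gap: 0.218
grasp_force: 107.9
```

```bash
python3 - <<'E'
from m import *
t=get_image("top");print([(r[4],inv(S0,SY,r[4])) for r in rostis(t)])
where();blade(S(-75,116),25,3.8)
E
```

```text
[(array([526.5, 296.1]), array([-37.1,  49.4])), (array([551.5, 378. ]), array([ 20.2, 113.1])), (array([ 577.6, -231.9]), array([-213.9, -450.7])), (array([529.3,  43.2]), array([-141.4, -181. ])), (array([757.9, 132.5]), array([ 103.5, -196.7]))]
blade [446.9 337.2  59.6] yaw 24.7 sheet [-91.9 120.3] grid [-163.9  492.9] F [-0.6 -0.  -1.4] t 24.25
t 24.25 pos [362.5 299.7  92.7] yawY -64.4 j6 1.76 gap 0.212 F [-0.6 -0.  -1.4] -> d [16.8  4.9 55.9] roll -0.3 steps 0.9
```

Emit:
arm_command([
  [0, 5, 2, 12, 0],
  [0, 12, 4, 28, 0],
  [0, 17, 5, 42, 0],
  [0, 17, 5, 52, 0],
  [0, 17, 5, 55.5, 0],
])

```text
time: 24.88
position: [379.3, 301.8, 36.4]
ee_rot: [3.062, 0.699, -0.004]
force: [-0.9, -0.5, -1.4]
finger_gap: 0.212
grasp_force: 107.9
```

Emit:
arm_command([
  [0, 0, 0, 0, 0],
  [0, 0, 0, 0.5, 0],
])

```text
time: 25.12
position: [380.5, 302.8, 37.8]
ee_rot: [-3.062, -0.699, -0.002]
force: [-0.9, 0.3, -1.6]
finger_gap: 0.213
grasp_force: 107.9
```

```bash
python3 - <<'E'
from m import *
where();blade(S(27,116),25,3.4)
E
```

```text
blade [464.8 340.4   4.9] yaw 24.8 sheet [-74.3 115.6] grid [-146.5  498.3] F [-0.9  0.3 -1.6] t 25.125
t 25.12 pos [380.5 302.8  37.8] yawY -64.3 j6 1.74 gap 0.213 F [-0.9  0.3 -1.6] -> d [101.3   1.2   1.5] roll -0.2 steps 1.6
```

Emit:
arm_command([
  [0, 2, 0, 1.5, 0],
  [0, 12, 0.2, 1.5, 0],
  [0, 24, 0.4, 1.5, 0],
  [0, 36, 0.5, 1.5, 0],
  [0, 48, 0.6, 1.5, 0],
])

```text
time: 25.75
position: [424.8, 323.3, 35.7]
ee_rot: [-3.063, -0.699, -0.001]
force: [-0.2, -0.9, -1.6]
finger_gap: 0.218
grasp_force: 107.9
```

Emit:
arm_command([
  [0, 12, 0, 0, 0],
  [0, 24, 0.2, 0, 0],
  [0, 36, 0.4, 0, 0],
  [0, 45, 0.5, 0, 0],
  [0, 51, 0.6, 0, 0],
])

```text
time: 26.38
position: [467.9, 343.2, 35.1]
ee_rot: [3.061, 0.699, -0.009]
force: [-10.5, -5.6, 0.7]
finger_gap: 0.214
grasp_force: 108.9
```

Emit:
arm_command([
  [0, 2, 0, 0, 0],
  [0, 3, 0, 0, 0],
  [0, 3, 0, 0, 0],
])

```text
time: 26.75
position: [468.1, 343.2, 34.8]
ee_rot: [3.059, 0.699, -0.016]
force: [-11.0, -6.0, 6.5]
finger_gap: 0.211
grasp_force: 109.9
```

```bash
python3 - <<'E'
from m import *
where();w=wrist();wros(w,16)
E
```

```text
blade [552.  380.7   0.8] yaw 24.9 sheet [ 21.8 115.3] grid [-64.8 548.9] F [-11.   -6.    6.5] t 26.75
disc px [605. 282.] world 530.5 57.6 r 80.8 sheet [-134.3 -168.5] grid [-46.8 225.5] onblade [-159.9  281.7]
disc px [436. 181.] world 527.8 297.7 r 34.9 sheet [-35.2  50.3] grid [-78.8 463.6] onblade [-58.   64.2]
disc px [329.  64.] world 569.1 386.6 r 35.8 sheet [ 39.8 113.5] grid [-48.6 556.9] onblade [17.8  2.1]
```

Emit:
arm_command([
  [0, -1, 0, 0, 0],
  [0, -3, 0, -3, 0],
  [0, -4, 0, -8, 0],
  [0, -4, 0, -15, 0],
  [0, -4, 0, -24, 0],
])

```text
time: 27.42
position: [470.4, 344.8, 61.3]
ee_rot: [-3.062, -0.699, -0.005]
force: [0.1, 1.4, -2.4]
finger_gap: 0.214
grasp_force: 108.4
```

Emit:
arm_command([
  [0, 0, 0, -10, 0],
  [0, 0, 0, -21, 0],
  [0, 0, 0, -32, 0],
  [0, 0, 0, -43, 0],
  [0, 0, 0, -49, 0],
])

```text
time: 28.05
position: [469.4, 344.2, 109.9]
ee_rot: [-3.062, -0.699, -0.002]
force: [-0.2, 0.7, -2.4]
finger_gap: 0.212
grasp_force: 108.4
```

```bash
python3 - <<'E'
from m import *
where();w=wrist();wros(w,st()[0]["position"][2]-33+2+9);blade(G(25,48),-7,75);print(st()[1].round(3))
E
```

```text
blade [553.7 381.9  77. ] yaw 24.8 sheet [ 23.8 115.6] grid [-63.3 550.2] F [-0.2  0.7 -2.4] t 28.05
disc px [571. 251.] world 533.5 152.7 r 56.5 sheet [-91.3 -83.5] grid [-55.5 320.4] onblade [-117.6  197.6]
disc px [407. 163.] world 531.9 322.0 r 24.1 sheet [-21.3  70.6] grid [-77.7 488.1] onblade [-45.7  44.5]
disc px [ 35. 108.] world 415.0 619.7 r 116.8 sheet [ -1.4 389.8] grid [-230.   769.4] onblade [ -21.8 -274.5]
disc px [331.  67.] world 571.6 387.7 r 36.6 sheet [ 42.4 113.4] grid [-46.3 558.2] onblade [18.6  2.5]
t 28.1 pos [469.6 344.4 110.5] yawY -64.3 j6 1.71 gap 0.214 F [-0.3  0.6 -2.6] -> d [-182.2  422.1    2. ] roll 31.8 steps 7.4
[[ 0.901  0.434  0.002]
 [ 0.434 -0.901  0.001]
 [ 0.002 -0.    -1.   ]]
```

Emit:
arm_command([
  [0, -2, 4, 0, 0],
  [0, -5, 11, 0, 0],
  [0, -9.5, 22, 0, 0],
  [0, -16, 37, 0, 0],
  [0, -23, 54, 0, 0],
])

```text
time: 28.72
position: [471.5, 283.8, 108.6]
ee_rot: [3.063, 0.699, -0.001]
force: [-0.8, 0.6, -3.2]
finger_gap: 0.211
grasp_force: 108.4
```

Emit:
arm_command([
  [0, -9, 21, 0, 0],
  [0, -18, 42, 0, 0],
  [0, -27, 63, 0, 0],
  [0, -36, 84, 0, 0],
  [0, -45.5, 105.5, 0, 0],
])

```text
time: 29.35
position: [476.3, 168.7, 108.8]
ee_rot: [3.063, 0.698, 0.0]
force: [-0.8, 0.9, -2.0]
finger_gap: 0.215
grasp_force: 108.4
```

Emit:
arm_command([
  [0, -9, 21, 0, 0],
  [0, -18, 42, 0, 0],
  [0, -27, 63, 0, 0],
  [0, -36, 84, 0, 0],
  [0, -45.5, 105.5, 0, 0],
])

```text
time: 29.98
position: [480.8, 53.9, 108.9]
ee_rot: [3.063, 0.698, 0.0]
force: [-0.6, -0.2, -2.1]
finger_gap: 0.218
grasp_force: 108.4
```

Emit:
arm_command([
  [0, -9, 21, 0, 0],
  [0, -18, 42, 0, 0],
  [0, -27, 63, 0, 0],
  [0, -36, 84, 0, 0],
  [0, -45.5, 105.5, 0, 0],
])

```text
time: 30.6
position: [485.4, -60.8, 108.9]
ee_rot: [3.063, 0.698, 0.0]
force: [0.6, -0.3, -2.8]
finger_gap: 0.215
grasp_force: 108.3
```

Emit:
arm_command([
  [0, -8, 18, 0, 0],
  [0, -14, 33, 0, 0],
  [0, -18.5, 43, 0, 0],
  [0, -21, 49.5, 0, 0],
  [0, -22, 51.5, 0, 0],
])

```text
time: 31.22
position: [488.5, -115.2, 108.8]
ee_rot: [-3.063, -0.699, 0.0]
force: [-0.3, 0.2, -3.1]
finger_gap: 0.212
grasp_force: 108.4
```

Emit:
arm_command([
  [0, 0, 0, 0, 3],
  [0, 0, 0, 0, 9],
  [0, 0, 0, 0, 16],
  [0, 0, 0, 0, 23],
  [0, 0, 0, 0, 29],
])

```text
time: 31.85
position: [488.4, -114.4, 108.7]
ee_rot: [-3.14, 0.094, 0.0]
force: [0.0, 0.1, -3.0]
finger_gap: 0.209
grasp_force: 108.5
```

Emit:
arm_command([
  [0, 0, 0, 0, 3],
  [0, 0, 0, 0, 3],
  [0, 0, 0, 0, 3],
])

```text
time: 32.22
position: [488.5, -114.7, 108.7]
ee_rot: [-3.137, 0.17, 0.0]
force: [-0.3, 0.5, -2.9]
finger_gap: 0.215
grasp_force: 108.5
```

```bash
python3 - <<'E'
from m import *
where();w=wrist();wros(w,st()[0]["position"][2]-33+2+9);blade(G(25,48),-7,36)
t=get_image("top");print([(r[4],inv(S0,SY,r[4]),inv(G0,GY,r[4])) for r in rostis(t)])
E
```

```text
blade [ 580.  -127.4   75.7] yaw -7.1 sheet [-167.6 -357. ] grid [24.8 48. ] F [-0.3  0.5 -2.9] t 32.225
disc px [ 12. 201.] world 539.3 164.7 r 26.4 sheet [-81.  -75.1] grid [-51.2 333. ] onblade [ -72. -286.]
disc px [144. 161.] world 542.5 -11.8 r 56.9 sheet [-152.7 -236.4] grid [-26.5 158.1] onblade [ -49.7 -110.8]
disc px [464.  85.] world 570.5 -206.4 r 28.6 sheet [-209.6 -424.6] grid [ 25.  -31.6] onblade [-0.9 79.6]
disc px [328.  63.] world 598.6 -132.0 r 36.9 sheet [-152.7 -369.1] grid [43.8 45.7] onblade [19.   2.6]
t 32.27 pos [ 488.5 -114.8  108.7] yawY -96.2 j6 1.4 gap 0.215 F [ 0.  -0.4 -2.1] -> d [ 0.2  0.1 39.7] roll -0.1 steps 0.6
[(array([526.5, 296.1]), array([-37.1,  49.4]), array([-79.9, 461.8])), (array([565.2,  46.5]), array([-107.5, -193.2]), array([-11. , 218.8])), (array([757.1, 133. ]), array([ 103. , -195.9]), array([168.9, 328. ]))]
```

Emit:
arm_command([
  [0, 0, 0, 6, 0],
  [0, 0, 0, 16, 0],
  [0, 0, 0, 28, 0],
  [0, 0, 0, 35, 0],
  [0, 0, 0, 38.5, 0],
])

```text
time: 32.95
position: [487.9, -114.9, 69.3]
ee_rot: [-3.137, 0.172, 0.002]
force: [-0.7, -0.4, -2.6]
finger_gap: 0.215
grasp_force: 108.5
```

Emit:
arm_command([
  [0, 0, 0, 1, 0],
  [0, 0, 0, 1.3, 0],
  [0, 0, 0, 1.3, 0],
])

```text
time: 33.33
position: [488.9, -115.1, 69.4]
ee_rot: [3.137, -0.172, 0.001]
force: [-0.9, -0.9, -3.8]
finger_gap: 0.214
grasp_force: 108.5
```

Emit:
arm_command([
  [0, 20, 0, 0.5, 0],
  [0, -42, -0.5, 0.5, 0],
  [0, -103, -1.5, 0.5, 0],
  [0, -103, -1.5, 0, 0],
  [0, -103, -1.5, -40, 0],
])

```text
time: 33.95
position: [383.3, -101.4, 107.2]
ee_rot: [-3.135, 0.173, 0.008]
force: [1.4, -0.2, -1.3]
finger_gap: 0.208
grasp_force: 108.6
```

```bash
python3 - <<'E'
from m import *
where()
t=get_image("top");print([(r[:3],r[4],inv(S0,SY,r[4]),inv(G0,GY,cast(t,r[0],r[1],50))) for r in rostis(t)])
blade(S(-115,51),25,60)
E
```

```text
blade [ 474.6 -114.2   73.7] yaw -7.2 sheet [-257.6 -300.5] grid [-81.4  48.3] F [ 1.4 -0.2 -1.3] t 33.95
[((245.9736785888672, 187.9736785888672, 10.026445388793945), array([526.5, 296.1]), array([-37.1,  49.4]), array([-83.6, 455.7])), ((413.0497741699219, 175.48104858398438, 11.236316680908203), array([ 577.6, -231.9]), array([-213.9, -450.7]), array([ 28.7, -49.6])), ((326.14678955078125, 188.761474609375, 25.357288360595703), array([529.3,  43.2]), array([-141.4, -181. ]), array([-50.9, 211.2])), ((383.7903137207031, 162.3709716796875, 10.85639476776123), array([ 618.1, -138.9]), array([-137.9, -383.5]), array([56.9, 45.3])), ((299.6093444824219, 117.7633285522461, 317.06884765625), array([759.1, 133. ]), array([ 104.8, -196.7]), array([161.1, 325.5]))]
t 34.0 pos [ 389.1 -103.2  114.4] yawY -96.3 j6 1.36 gap 0.211 F [ 3.  -0.8  1.8] -> d [ -54.3 -326.    20.6] roll -32.2 steps 5.3
```

Emit:
arm_command([
  [0, 25, -40, 0, 0],
  [0, 35, -95, 0, 0],
  [0, 30, -155, 0, 0],
  [0, 10, -210, 0, 0],
  [0, -15, -260, 0, 0],
])

```text
time: 34.62
position: [401.2, 160.4, 110.2]
ee_rot: [-3.135, 0.172, -0.005]
force: [1.1, 0.2, -1.6]
finger_gap: 0.218
grasp_force: 108.8
```

Emit:
arm_command([
  [0, -20, -35, 0, 0],
  [0, -39, -66, 0, -6],
  [0, -39, -66, 0, -16],
  [0, -39, -66, 0, -26],
  [0, -39, -66, 0, -32.2],
])

```text
time: 35.25
position: [369.4, 228.7, 109.9]
ee_rot: [-3.059, -0.712, -0.004]
force: [-0.2, -0.1, -2.0]
finger_gap: 0.215
grasp_force: 108.8
```

Emit:
arm_command([
  [0, 0, 0, 20, 0],
  [0, 0, 0, 40, 0],
  [0, 0, 0, 50, 0],
])

```text
time: 35.62
position: [368.6, 227.9, 58.6]
ee_rot: [-3.061, -0.705, -0.0]
force: [-0.0, 0.7, -1.1]
finger_gap: 0.215
grasp_force: 108.8
```

```bash
python3 - <<'E'
from m import *
t=get_image("top");print([(r[4],inv(S0,SY,r[4])) for r in rostis(t)])
where();blade(S(-122,51),25,3.6)
E
```

```text
[(array([526.5, 296.1]), array([-37.1,  49.4])), (array([ 577.6, -233.3]), array([-214.5, -452. ])), (array([529.3,  43.2]), array([-141.4, -181. ])), (array([ 618.1, -138.9]), array([-137.9, -383.5])), (array([757.9, 132.5]), array([ 103.5, -196.7]))]
blade [452.1 265.4  24.6] yaw 25.0 sheet [-117.5   53.1] grid [-150.   422.3] F [-0.7 -1.  -3. ] t 35.675
t 35.67 pos [367.9 227.5  57.7] yawY -64.1 j6 1.61 gap 0.215 F [-0.7 -1.  -3. ] -> d [-4.5  2.  21.1] roll 0.0 steps 0.3
```

Emit:
arm_command([
  [0, -3, 1, 8, 0],
  [0, -4.5, 2, 16, 0],
  [0, -4.5, 2, 20.5, 0],
  [0, -4.5, 2, 20.5, 0],
  [0, -4.5, 2, 20.5, 0],
])

```text
time: 36.3
position: [365.3, 224.0, 38.7]
ee_rot: [-3.062, -0.704, -0.0]
force: [-0.1, -0.2, -0.6]
finger_gap: 0.214
grasp_force: 108.8
```

```bash
python3 - <<'E'
from m import *
where();blade(S(25,51),25,3.4)
E
```

```text
blade [449.5 261.9   5.7] yaw 25.0 sheet [-121.4   51. ] grid [-152.2  418.5] F [-0.1 -0.2 -0.6] t 36.3
t 36.3 pos [365.3 224.   38.7] yawY -64.1 j6 1.61 gap 0.214 F [-0.1 -0.2 -0.6] -> d [146.3   2.3   2.3] roll 0.0 steps 2.3
```

Emit:
arm_command([
  [0, 0, 0, 2.3, 0],
  [0, 8, 0.1, 2.3, 0],
  [0, 18, 0.3, 2.3, 0],
  [0, 30, 0.5, 2.3, 0],
  [0, 42, 0.7, 2.3, 0],
])

```text
time: 36.92
position: [404.4, 242.2, 36.3]
ee_rot: [-3.062, -0.704, -0.001]
force: [-0.4, -0.1, -2.4]
finger_gap: 0.212
grasp_force: 108.8
```

Emit:
arm_command([
  [0, 12, 0.2, 0, 0],
  [0, 24, 0.4, 0, 0],
  [0, 36, 0.6, 0, 0],
  [0, 48, 0.8, 0, 0],
  [0, 60, 1, 0, 0],
])

```text
time: 37.55
position: [458.4, 267.3, 36.0]
ee_rot: [-3.062, -0.704, -0.0]
force: [0.1, -0.2, -1.1]
finger_gap: 0.216
grasp_force: 108.7
```

Emit:
arm_command([
  [0, 11, 0.1, 0, 0],
  [0, 22, 0.2, 0, 0],
  [0, 32, 0.3, 0, 0],
  [0, 39, 0.5, 0, 0],
  [0, 43, 0.6, 0, 0],
])

```text
time: 38.17
position: [496.9, 285.3, 36.4]
ee_rot: [3.061, 0.705, -0.0]
force: [-4.0, -1.6, -0.9]
finger_gap: 0.211
grasp_force: 109.3
```

```bash
python3 - <<'E'
from m import *
where();w=wrist();wros(w,16)
E
```

```text
blade [581.1 323.2   3.3] yaw 25.0 sheet [23.9 50.9] grid [-29.  495.4] F [-4.  -1.6 -0.9] t 38.175
disc px [578. 279.] world 532.6 54.3 r 80.7 sheet [-133.7 -172.3] grid [-44.3 222.6] onblade [-161.2  220.7]
disc px [328.  69.] world 593.0 327.5 r 36.3 sheet [36.4 49.8] grid [-17.7 501.1] onblade [12.6  1.4]
```

Emit:
arm_command([
  [0, 0, 0, 0, 0],
  [0, -1, 0, -3, 0],
  [0, -2, 0, -8, 0],
  [0, -2, 0, -15, 0],
  [0, -2, 0, -24, 0],
])

```text
time: 38.85
position: [494.8, 284.4, 60.9]
ee_rot: [-3.062, -0.704, -0.001]
force: [0.2, 0.2, -1.8]
finger_gap: 0.213
grasp_force: 109.2
```

Emit:
arm_command([
  [0, 0, 0, -10, 0],
  [0, 0, 0, -21, 0],
  [0, 0, 0, -32, 0],
  [0, 0, 0, -43, 0],
  [0, 0, 0, -49, 0],
])

```text
time: 39.48
position: [495.2, 284.6, 110.3]
ee_rot: [-3.061, -0.704, -0.002]
force: [0.4, 0.5, -2.5]
finger_gap: 0.218
grasp_force: 109.2
```

```bash
python3 - <<'E'
from m import *
where();w=wrist();wros(w,st()[0]["position"][2]-33+2+9)
r=np.array(G(-62,-3));c=r-15*Y(20);blade(c,20,75);print(st()[1].round(3))
E
```

```text
blade [579.4 322.5  77.4] yaw 25.0 sheet [22. 51.] grid [-30.6 494.5] F [ 0.4  0.5 -2.5] t 39.475
disc px [534. 249.] world 542.1 133.6 r 56.7 sheet [ -91.6 -104.5] grid [-44.6 302.4] onblade [-116.1  153.6]
disc px [ 10. 119.] world 421.9 574.5 r 107.0 sheet [-14.2 345.9] grid [-217.6  725.4] onblade [ -31.5 -295.5]
disc px [328.  70.] world 591.6 327.0 r 36.7 sheet [34.9 49.9] grid [-19.  500.4] onblade [12.9  1.3]
t 39.52 pos [495.5 284.7 110.8] yawY -64.1 j6 1.6 gap 0.212 F [-0.1 -0.3 -1.6] -> d [-311.4  390.9    2.2] roll 5.0 steps 8.0
[[ 0.899  0.437  0.002]
 [ 0.437 -0.899  0.001]
 [ 0.002 -0.    -1.   ]]
```

Emit:
arm_command([
  [0, -2.5, 3, 0, 0],
  [0, -7.5, 9.5, 0, 0],
  [0, -15, 19, 0, 0],
  [0, -25, 31, 0, 0],
  [0, -37, 46, 0, 0],
])

```text
time: 40.15
position: [481.1, 225.5, 109.0]
ee_rot: [3.061, 0.704, -0.001]
force: [-0.0, 1.0, -2.9]
finger_gap: 0.219
grasp_force: 109.2
```

Emit:
arm_command([
  [0, -14, 18, 0, 0],
  [0, -29, 36, 0, 0],
  [0, -43, 54, 0, 0],
  [0, -57, 72, 0, 0],
  [0, -71.5, 90, 0, 0],
])

```text
time: 40.78
position: [456.0, 112.8, 109.2]
ee_rot: [3.061, 0.704, 0.0]
force: [-0.7, 1.3, -2.5]
finger_gap: 0.217
grasp_force: 109.2
```

Emit:
arm_command([
  [0, -14, 18, 0, 0],
  [0, -29, 36, 0, 0],
  [0, -43, 54, 0, 0],
  [0, -57, 72, 0, 0],
  [0, -71.5, 90, 0, 0],
])

```text
time: 41.4
position: [430.8, 0.8, 109.3]
ee_rot: [3.061, 0.704, 0.001]
force: [0.9, -0.7, -3.1]
finger_gap: 0.212
grasp_force: 109.1
```

Emit:
arm_command([
  [0, -14, 18, 0, 0],
  [0, -29, 36, 0, 0],
  [0, -43, 54, 0, 0],
  [0, -57, 72, 0, 0],
  [0, -71.5, 90, 0, 0],
])

```text
time: 42.02
position: [405.6, -111.3, 109.3]
ee_rot: [3.061, 0.704, 0.0]
force: [0.6, 0.1, -2.0]
finger_gap: 0.211
grasp_force: 109.1
```

Emit:
arm_command([
  [0, -14, 17, 0, 0],
  [0, -26, 33, 0, 0],
  [0, -36, 45, 0, 0],
  [0, -44, 55, 0, 0],
  [0, -49, 62, 0, 0],
])

```text
time: 42.65
position: [389.3, -187.7, 109.2]
ee_rot: [3.062, 0.704, 0.0]
force: [-0.4, 0.3, -3.2]
finger_gap: 0.21
grasp_force: 109.1
```

Emit:
arm_command([
  [0, -5, 6, 0, 1],
  [0, -9, 11, 0, 3],
  [0, -10.5, 13, 0, 5],
  [0, -10.5, 13, 0, 5],
])

```text
time: 43.15
position: [385.9, -203.2, 109.1]
ee_rot: [-3.089, -0.569, 0.0]
force: [1.0, 0.3, -1.6]
finger_gap: 0.212
grasp_force: 109.0
```

```bash
python3 - <<'E'
from m import *
where();w=wrist();wros(w,st()[0]["position"][2]-33+2+9)
r=np.array(G(-62,-3));c=r-13*Y(20);blade(c,20,35.8)
E
```

```text
blade [ 473.1 -172.8   76.1] yaw 20.0 sheet [-283.7 -353. ] grid [-75.7 -10.1] F [ 1.   0.3 -1.6] t 43.15
disc px [617. 375.] world 275.8 -867.8 r 194.6 sheet [-756.2 -899.5] grid [-186.9 -723.9] onblade [-432.1  578.9]
disc px [455.  19.] world 544.0 -219.6 r 27.3 sheet [-239.2 -425.4] grid [  0.4 -48. ] onblade [49.6 69. ]
disc px [332.  68.] world 485.6 -169.6 r 37.1 sheet [-270.9 -355.4] grid [-63.7  -5.4] onblade [12.9  1.4]
disc px [124.  25.] world 472.7 -34.2 r 32.2 sheet [-225.4 -227.2] grid [-93.  127.4] onblade [  49.1 -129.7]
t 43.2 pos [ 385.9 -203.1  109.1] yawY -69.1 j6 0.66 gap 0.217 F [-0.3 -0.3 -2.9] -> d [ 2.4  0.  40.3] roll 0.0 steps 0.6
```

Emit:
arm_command([
  [0, 0, 0, 6, 0],
  [0, 1, 0, 16, 0],
  [0, 2, 0, 28, 0],
  [0, 2, 0, 35, 0],
  [0, 2, 0, 39.5, 0],
])

```text
time: 43.82
position: [387.4, -202.2, 68.8]
ee_rot: [-3.089, -0.57, 0.002]
force: [0.1, 0.3, -2.5]
finger_gap: 0.217
grasp_force: 109.1
```

Emit:
arm_command([
  [0, 0, 0, 1, 0],
  [0, 0, 0, 1, 0],
  [0, 0, 0, 1, 0],
])

```text
time: 44.2
position: [388.1, -202.8, 69.1]
ee_rot: [3.089, 0.57, 0.001]
force: [0.3, -1.0, -2.4]
finger_gap: 0.215
grasp_force: 109.1
```

Emit:
arm_command([
  [0, 20, 0, 0.3, 0],
  [0, -42, -0.5, 0.3, 0],
  [0, -85, -1.3, 0, 0],
  [0, -85, -1.3, 0, 0],
  [0, -85, -1.3, -40, 0],
])

```text
time: 44.82
position: [306.8, -230.0, 107.0]
ee_rot: [-3.085, -0.568, 0.005]
force: [-0.1, -0.7, -1.8]
finger_gap: 0.214
grasp_force: 109.1
```

```bash
python3 - <<'E'
from m import *
where()
t=get_image("top");print([(r[:3],r[3],inv(G0,GY,cast(t,r[0],r[1],50))) for r in rostis(t)])
s=get_image("scene");np.save("s3.npy",s,allow_pickle=True);save("s3",s["frame"],(190,180,370,330),4)
E
```

```text
blade [ 393.9 -199.6   73.8] yaw 19.9 sheet [-366.8 -343.8] grid [-151.1  -46.3] F [-0.1 -0.7 -1.8] t 44.825
[((394.69866943359375, 201.7119140625, 11.046741485595703), 353.5, array([-60.7,  -2.9])), ((413.0497741699219, 175.48104858398438, 11.236316680908203), 348.0, array([ 28.7, -49.6])), ((326.14678955078125, 188.761474609375, 25.357288360595703), 1097.5, array([-50.9, 211.2])), ((383.7903137207031, 162.3709716796875, 10.85639476776123), 337.5, array([56.9, 45.3])), ((299.6093444824219, 117.7633285522461, 317.06884765625), 36713.0, array([161.1, 325.5]))]
```

View pics/s3.png

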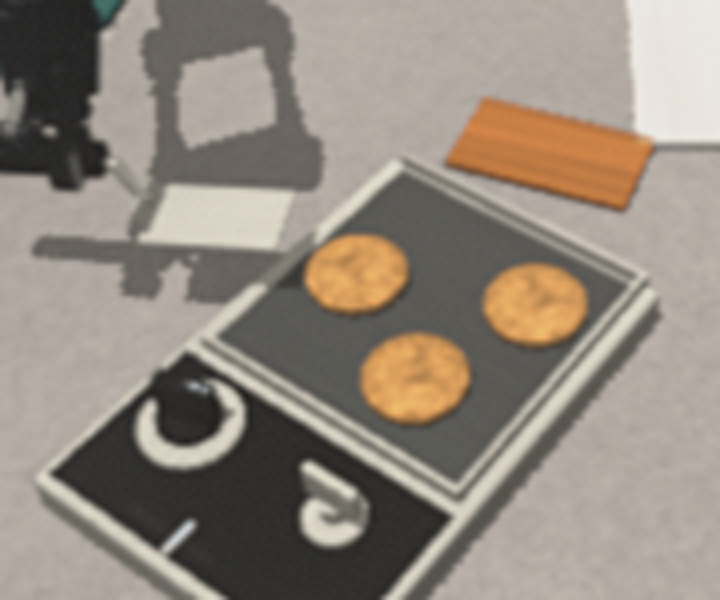

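All three rosti lie flat inside the rim, at griddle (-61,-3), (29,-50) and (57,45). The sheet is empty and the pointer is still on the mark. Next, put the spatula back.

```bash
python3 - <<'E'
from m import *
t=get_image("top");f=t["frame"];h=cv2.cvtColor(f,cv2.COLOR_RGB2HSV).astype(int)
m=((h[...,0]>8)&(h[...,0]<22)&(h[...,1]>120)&(h[...,2]>70));Z=np.zeros_like(m);Z[150:225,305:350]=1
print(rect(t,m&Z,10))
s=np.load("s3.npy",allow_pickle=True).item()
b=rect(t,m&Z,10)[0]
blade(b,4.5,75);print(st()[1].round(3))
E
```

```text
((531.8, 43.5), (147.3, 81.4), 7.5)
t 44.98 pos [ 311.4 -233.5  111.6] yawY -69.1 j6 0.5 gap 0.212 F [ 0.1 -0.  -1.9] -> d [ 216.6 -207.4    3.2] roll 15.5 steps 4.8
[[ 0.934  0.357  0.006]
 [ 0.357 -0.934 -0.005]
 [ 0.004  0.006 -1.   ]]
```

Emit:
arm_command([
  [0, 25, -24, -5, 0],
  [0, 66, -63, -5, 0],
  [0, 107, -102, -5, 0],
  [0, 148, -142, -5, 0],
  [0, 185, -177, -5, 0],
])

```text
time: 45.6
position: [418.5, 2.5, 113.1]
ee_rot: [-3.089, -0.572, -0.001]
force: [0.8, -0.7, -1.9]
finger_gap: 0.214
grasp_force: 109.3
```

Emit:
arm_command([
  [0, 20, -20, 0, 0],
  [0, 31, -30, 0, 5],
  [0, 31, -30, 0, 12],
  [0, 31, -30, 0, 15.5],
  [0, 31, -30, 0, 15.5],
])

```text
time: 46.22
position: [435.8, 39.7, 112.8]
ee_rot: [-3.138, -0.151, 0.002]
force: [-0.5, -0.2, -1.7]
finger_gap: 0.212
grasp_force: 109.2
```

```bash
python3 - <<'E'
from m import *
where();blade([529,43],5.5,11)
E
```

```text
blade [527.9  45.9  79.7] yaw 4.6 sheet [-141.6 -178. ] grid [-48.  213.6] F [-0.5 -0.2 -1.7] t 46.225
t 46.23 pos [435.8  39.7 112.8] yawY -84.5 j6 1.51 gap 0.212 F [-0.5 -0.2 -1.7] -> d [ 0.9  4.4 68.8] roll -0.9 steps 1.1
```

Emit:
arm_command([
  [0, 1, 2, 15, -0.9],
  [0, 1, 3, 35, -0.9],
  [0, 1, 3, 52, -0.9],
  [0, 1, 3, 63, -0.9],
  [0, 1, 3, 68, -0.9],
])

```text
time: 46.85
position: [436.4, 35.8, 44.5]
ee_rot: [-3.137, -0.174, 0.003]
force: [0.1, -0.9, -1.8]
finger_gap: 0.216
grasp_force: 109.2
```

Emit:
arm_command([
  [0, 0, 0, 1, 0],
  [0, 0, 0, 1.5, 0],
  [0, 0, 0, 1.5, 0],
])

```text
time: 47.22
position: [437.6, 35.9, 44.7]
ee_rot: [3.137, 0.173, 0.002]
force: [0.6, 0.1, -1.3]
finger_gap: 0.213
grasp_force: 109.2
```

Emit:
arm_command([
  [0, 0, 0, 1, 0],
  [0, 0, 0, 1.8, 0],
  [0, 0, 0, 1.8, 0],
])

```text
time: 47.6
position: [437.0, 35.9, 42.3]
ee_rot: [-3.137, -0.173, 0.0]
force: [0.1, 1.6, -2.3]
finger_gap: 0.213
grasp_force: 109.2
```

Emit:
arm_command([
  [0.3, 0, 0, 0, 0],
  [0.6, 0, 0, 0, 0],
  [1, 0, 0, 0, 0],
  [1, 0, 0, 0, 0],
  [1, 0, 0, 0, 0],
])

```text
time: 48.22
position: [437.1, 35.9, 42.4]
ee_rot: [3.137, 0.173, 0.0]
force: [0.3, -0.1, 0.2]
finger_gap: 0.997
grasp_force: 0.0
```

Emit:
arm_command([
  [1, 0, 0, -15, 0],
  [1, 0, 0, -50, 0],
  [1, 0, 0, -90, 0],
  [1, 0, 0, -110, 0],
  [1, 0, 0, -110, 0],
])

```text
time: 48.85
position: [439.1, 36.0, 155.3]
ee_rot: [3.137, 0.173, 0.009]
force: [0.4, -0.4, -0.6]
finger_gap: 0.999
grasp_force: 0.0
```

```bash
python3 - <<'E'
from m import *
t=get_image("top");f=t["frame"];h=cv2.cvtColor(f,cv2.COLOR_RGB2HSV).astype(int);X=np.mgrid[:400,:640]
sp=(X[1]>310)&(X[1]<345)&(X[0]>160)&(X[0]<255);V=h[...,2]
print("blade",rect(t,sp&(V>120)&(h[...,1]<60),12))
print([inv(G0,GY,cast(t,r[0],r[1],50)) for r in rostis(t)][:4])
# key from first wrist view
w=np.load("w3.npy",allow_pickle=True).item();print("key px",wproj(w,[580,-333,50]))
save("k3",w["frame"],(240,0,480,200),3)
delta([581,-333,150],None);print(st()[1].round(2),st()[0]["joints"])
E
```

```text
blade ((334.6, 54.9), (19.0, 38.8), 22.8)
[array([-60.7,  -2.9]), array([ 29.5, -50.1]), array([56.9, 45.4]), array([161.1, 325.5])]
key px (np.float64(351.2853805246816), np.float64(56.3639516381059))
t 48.9 pos [437.8  35.9 153.7] yawY -83.7 j6 1.49 gap 1.004 F [ 0.1  0.3 -0.5] -> d [101.7 382.4   4. ] roll 0 steps 6.3
[[ 0.99  0.11  0.  ]
 [ 0.11 -0.99  0.  ]
 [ 0.    0.   -1.  ]] [ 2.51735108e-02 -1.29880398e-01  2.17158441e+00 -3.24975945e-05
  1.09705749e+00  1.48571976e+00]
```

View pics/k3.png

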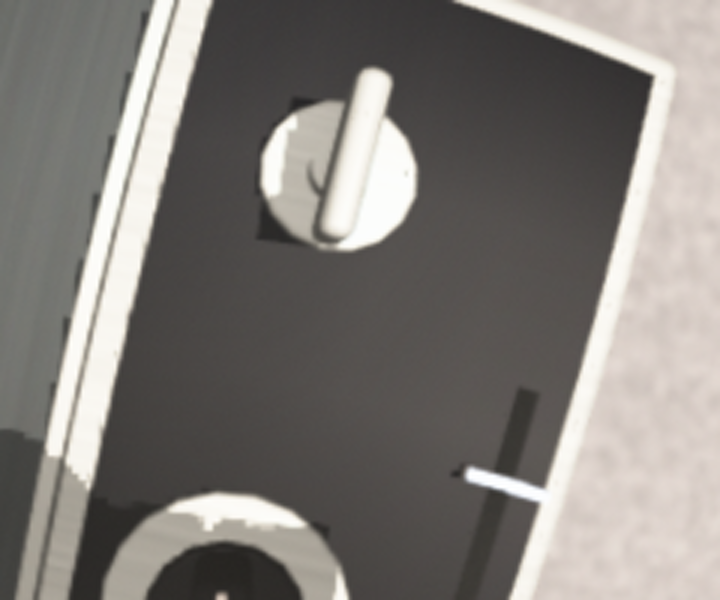

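```bash
python3 - <<'E'
from m import *
A=np.load("w1.npy",allow_pickle=True).item();B=np.load("w3.npy",allow_pickle=True).item()
def ray(w,u,v):
    a,b=wcast(w,u,v,0),wcast(w,u,v,100);return a,(b-a)/np.linalg.norm(b-a)
def tri(pa,pb):
    (a,d),(b,e)=ray(A,*pa),ray(B,*pb);s,t=np.linalg.lstsq(np.c_[d,-e],b-a,rcond=None)[0]
    p,q=a+s*d,b+t*e;return (p+q)/2,np.linalg.norm(p-q)
P=[]
for n,pa,pb in [("far",(363.4,293.7),(365,24)),("near",(355.5,262),(350.7,77)),("base",(356.8,266.3),(353,58.3))]:
    p,e=tri(pa,pb);P.append(p);print(n,p.round(1),round(e,1))
d=(P[0]-P[1]);print("yaw",np.degrees(np.arctan2(d[1],d[0])),np.hypot(d[0],d[1]),"mid",(P[0]+P[1])/2)
print("base z40",wcast(A,356.8,266.3,40),wcast(B,353,58.3,40))
for z in (60,66,72): 
  q=[wcast(B,*p,z) for p in((365,24),(350.7,77))];d=q[0]-q[1];print(z,np.degrees(np.arctan2(d[1],d[0])),np.hypot(d[0],d[1]),(q[0]+q[1])/2)
  q=[wcast(A,*p,z) for p in((363.4,293.7),(355.5,262))];d=q[0]-q[1];print("A",z,np.degrees(np.arctan2(d[1],d[0])),np.hypot(d[0],d[1]),(q[0]+q[1])/2)
# scene check of spatula
t=get_image("scene");
E
```

```text
far [ 599.3 -337.5   74.7] 0.8
near [ 563.9 -332.7   58.8] 2.0
base [ 580.1 -335.    41.8] 0.2
yaw -7.772682769906081 35.756363662367086 mid [ 581.62007405 -335.12213884   66.76524666]
base z40 [ 581.14072351 -335.13504712   40.        ] [ 580.33864458 -335.28881663   40.        ]
60 -7.449144231994924 40.1456388826399 [ 583.60878551 -336.19331743   60.        ]
A 60 -10.64442185614367 47.48106447583574 [ 586.58950161 -335.93024778   60.        ]
66 -7.449144231994906 39.03386808402609 [ 582.47395204 -335.58709075   66.        ]
A 66 -10.644421856143683 46.57243332089304 [ 582.72022911 -335.05297454   66.        ]
72 -7.44914423199491 37.922097285412164 [ 581.33911856 -334.98086407   72.        ]
A 72 -10.644421856143671 45.66380216595046 [ 578.8509566 -334.1757013   72.       ]
```

Emit:
arm_command([
  [1, 8, 30, 0, 0],
  [1, 22, 85, 0, 0],
  [0.6, 37, 142, 0, 0],
  [0.5, 52, 198, 0, 0],
  [0.5, 66, 252, 0, 0],
])

```text
time: 49.58
position: [529.7, -208.7, 150.3]
ee_rot: [-3.135, -0.172, 0.004]
force: [1.0, -0.4, -1.0]
finger_gap: 0.507
grasp_force: 0.0
```

Emit:
arm_command([
  [0.5, 15, 55, 0, 3],
  [0.5, 27, 105, 0, 8],
  [0.5, 34.5, 131, 0, 13.8],
  [0.5, 34.5, 131, 0, 13.8],
  [0.5, 34.5, 131, 0, 13.8],
])

```text
time: 50.2
position: [577.9, -332.5, 150.6]
ee_rot: [-3.133, 0.203, 0.005]
force: [0.2, 0.4, -0.8]
finger_gap: 0.495
grasp_force: 0.0
```

```bash
python3 - <<'E'
from m import *
delta([580.8,-335.1,46],82.5)
t=get_image("top");f=t["frame"];h=cv2.cvtColor(f,cv2.COLOR_RGB2HSV).astype(int);X=np.mgrid[:400,:640]
sp=(X[1]>310)&(X[1]<345)&(X[0]>160)&(X[0]<255);V=h[...,2]
print("blade",rect(t,sp&(V>120)&(h[...,1]<60),12));print("handle",rect(t,sp&(V<60)&(X[0]>208),71))
w=wrist();np.save("w9.npy",w,allow_pickle=True)
u,v=wproj(w,[580.8,-335.1,60]);print(u,v)
V=cv2.cvtColor(w["frame"],cv2.COLOR_RGB2HSV)[...,2];print(w["p"])
E
```

```text
t 50.2 pos [ 577.9 -332.5  150.6] yawY -97.4 j6 1.14 gap 0.495 F [ 0.2  0.4 -0.8] -> d [  3.5   2.4 104.6] roll 0.1 steps 1.7
blade ((533.1, 46.8), (95.4, 55.4), 5.9)
handle ((407.9, 33.0), (105.8, 21.9), 6.5)
324.18989567466315 198.33635110636592
[ 578.09690891 -332.18948152  151.05735784]
```

Emit:
arm_command([
  [0.5, 2, 1, 30, 0],
  [0.5, 3, 2.5, 65, 0],
  [0.5, 3, 2.5, 90, 0],
  [0.5, 3, 2.5, 102, 0],
  [0.5, 3, 2.5, 102, 0],
])

```text
time: 50.92
position: [581.1, -335.5, 49.7]
ee_rot: [-3.134, 0.203, 0.002]
force: [-0.5, -0.6, 0.6]
finger_gap: 0.498
grasp_force: 0.0
```

Emit:
arm_command([
  [0, 0, 0, 0, 0],
  [0, 0, 0, 0, 0],
  [0, 0, 0, 0, 0],
  [0, 0, 0, 0, 0],
], force=60)

```text
time: 51.42
position: [583.3, -335.1, 53.1]
ee_rot: [-3.133, 0.206, -0.004]
force: [-0.4, 7.2, 6.8]
finger_gap: 0.08
grasp_force: 78.9
```

Emit:
arm_command([
  [0, 0, 0, -2, 5],
  [0, 0, 0, -3, 15],
  [0, 0, 0, -3, 25],
  [0, 0, 0, -3, 35],
  [0, 0, 0, -3, 45],
])

```text
time: 52.05
position: [582.4, -336.4, 53.2]
ee_rot: [-2.814, 1.397, -0.002]
force: [1.9, -1.2, -6.7]
finger_gap: 0.084
grasp_force: 76.3
```

Emit:
arm_command([
  [0, 0, 0, 0, 8],
  [0, 0, 0, 0, 16],
  [0, 0, 0, 0, 23],
  [0, 0, 0, 0, 26],
  [0, 0, 0, 0, 26],
])

```text
time: 52.68
position: [581.6, -336.8, 53.3]
ee_rot: [2.436, -1.983, 0.001]
force: [-0.4, -1.6, -4.9]
finger_gap: 0.078
grasp_force: 85.3
```

```bash
python3 - <<'E'
from m import *
s,M,y=st();print(s["time"],y,s["joints"],s["torque"],s["force"],s["finger_gap"],s["position"])
E
```

```text
52.675 -168.29430613900922 [-5.61415836e-01  4.11046027e-01  1.75833321e+00 -1.29521531e-03
  9.71964709e-01  2.37660360e+00] [-0.2858643  -0.18017489  1.18674263] [-0.42518001 -1.56245475 -4.90025272] 0.07765522267490518 [ 581.59833601 -336.80521595   53.25770754]
```

Emit:
arm_command([
  [0, 0, 0, 0, 3],
  [0, 0, 0, 0, 3],
  [0, 0, 0, 0, 3],
])

```text
time: 53.05
position: [581.6, -336.7, 53.3]
ee_rot: [2.383, -2.046, 0.0]
force: [-0.6, -1.2, -5.2]
finger_gap: 0.079
grasp_force: 106.2
```

```bash
python3 - <<'E'
from m import *
s,M,y=st();print(s["time"],y,s["joints"][5],s["torque"])
E
```

```text
53.05 -171.30509965826147 2.428976949851783 [-0.23412433 -0.04403913  1.89784261]
```

Emit:
arm_command([
  [0, 0, 0, 0, -10],
  [0, 0, 0, 0, -20],
  [0, 0, 0, 0, -30],
  [0, 0, 0, 0, -40],
  [0, 0, 0, 0, -50],
])

```text
time: 53.68
position: [582.8, -335.8, 53.2]
ee_rot: [-3.022, 0.849, -0.003]
force: [4.4, 1.9, -7.8]
finger_gap: 0.077
grasp_force: 72.0
```

Emit:
arm_command([
  [0, 0, 0, 0, -10],
  [0, 0, 0, 0, -20],
  [0.3, 0, 0, 0, -23],
  [0.6, 0, 0, 0, -23],
  [0.6, 0, 0, 0, -23],
])

```text
time: 54.3
position: [582.2, -337.0, 54.3]
ee_rot: [3.133, -0.236, 0.002]
force: [0.1, 0.2, -0.7]
finger_gap: 0.6
grasp_force: 0.0
```

Emit:
arm_command([
  [0.6, 0, 0, -15, 0],
  [0.6, 0, 0, -60, 0],
  [0.6, 0, 0, -110, 0],
  [0.6, -40, 0, -120, 0],
  [0.6, -80, 0, -120, 0],
])

```text
time: 54.92
position: [503.5, -325.7, 177.2]
ee_rot: [3.13, -0.233, 0.008]
force: [0.1, 0.1, 0.5]
finger_gap: 0.596
grasp_force: 0.0
```

Emit:
arm_command([
  [0.6, -40, 0, 0, 0],
  [0.6, -80, 0, 0, 0],
  [0.6, -80, 0, 0, 0],
])

```text
time: 55.3
position: [421.4, -312.5, 174.3]
ee_rot: [3.133, -0.236, 0.0]
force: [1.8, -0.3, 1.1]
finger_gap: 0.6
grasp_force: 0.0
```

```bash
python3 - <<'E'
from m import *
t=get_image("top");print([(r[:2],inv(G0,GY,cast(t,r[0],r[1],50))) for r in rostis(t)][:4])
f=t["frame"];h=cv2.cvtColor(f,cv2.COLOR_RGB2HSV).astype(int);X=np.mgrid[:400,:640]
sp=(X[1]>310)&(X[1]<345)&(X[0]>160)&(X[0]<255);V=h[...,2]
print("blade",rect(t,sp&(V>120)&(h[...,1]<60),12))
w=wrist();np.save("w10.npy",w,allow_pickle=True)
u,v=wproj(w,[505,-388,36]);u,v=int(u),int(v);print(u,v)
P=ptr(w,u,v,25)
for a in range(-234,-208,4):
    q=P[(P[:,1]>=a)&(P[:,1]<a+4)&(abs(P[:,0]+16)<7)]
    if len(q): print(a,len(q),round(np.average(q[:,0],weights=q[:,2]-100),2))
# key wing yaw: bright pixels around axis, at z 68
V=cv2.cvtColor(w["frame"],cv2.COLOR_RGB2HSV)[...,2]
for p in [(599,-337.5,70),(563,-333,70),(580.8,-335,42)]: print(np.round(wproj(w,p)),end=" ")
u,v=map(int,wproj(w,[581,-335,60]));m=(V[v-28:v+28,u-28:u+28]>130)
c=max(cv2.findContours(m.astype(np.uint8),0,2)[0],key=cv2.contourArea)[:,0]+[u-28,v-28]
g=np.array([wcast(w,a,b,60)[:2] for a,b in c],np.float32);r=g-[581,-335]
i=np.argsort(-np.hypot(*r.T))[:6];print(np.hypot(*r[i].T).round(),np.degrees(np.arctan2(r[i,1],r[i,0])).round())
print(st()[0]["position"],st()[0]["force"])
E
```

```text
[((394.7244873046875, 201.11224365234375), array([-58.8,  -2.8])), ((413.0497741699219, 175.48104858398438), array([ 28.7, -49.6])), ((326.14678955078125, 188.761474609375), array([-50.9, 211.2])), ((383.70001220703125, 162.3000030517578), array([57. , 45.6]))]
blade ((533.2, 46.8), (95.2, 55.4), 5.9)
388 88
-234 23 -14.47
-230 21 -14.33
-226 20 -14.31
-222 25 -14.22
-218 21 -14.16
-214 14 -14.15
[318. -16.] [319.  25.] [318.  14.] Traceback (most recent call last):
  File "<stdin>", line 16, in <module>
ValueError: max() iterable argument is empty
```

```bash
python3 -c "
from bench import *
print(close_job())"
```

```text
the job is handed in; nothing more can be done
None
```

I handed the job in, but the hand-in returned no verdict. At the last look the pointer was on the mark and all three rosti were lying on the plate inside the rim (checked flat before the key turn). The spatula was back on the board. I turned the key to its stop, turned it back in the grip to near rest and let go; I did not confirm its final rest position in an image.

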